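# Stack the filter holder on its post and press the clamp ring home

### The arm

A 7-joint arm with a two-finger parallel gripper is mounted at the origin on a cart in front of the work surface, level with it; the furniture and walls round the work are solid. World frame = base frame: x ahead of the robot, y to its left, z up, the work surface at z = 0. Lengths are in mm, angles in rad, forces in N, time in s.
With the tool pointing down it reaches from about 400 to 875 mm from the base axis. Payload 4.4 kg.
Tool frame: the origin (TCP) lies on the centre line of the jaws, within the pads' length; the fingertips stand 8 mm ahead of it and the grasp point (between the pads) lies 11 mm behind it; x points along the fingers, z is the direction in which the jaws open and shut, and the axes are right-handed (so a half turn about x gives the same grasp; the last joint's range is limited). The gripper opens to 85 mm and grips with 20 to 120 N. Pads are 22 mm wide; open, the fingers measure 114 mm over their backs; the gripper's body (76 mm by 85 mm) begins 54 mm behind the grasp point. The pads swing forward as they close: fully open they stand 13 mm farther back than shut.
Start: joints at [-0.066, 0.628, 0.038, 1.517, -0.027, 0.996, -0.02], TCP at [650.014, 0.027, 239.313] pointing down, gripper open.
Joint ranges: [-3.06, 3.06], [-0.37, 2.12], [-1.25, 1.32], [0.18, 2.47], [-1.1, 4.24], [0.23, 1.98], [-2.94, 2.94]. Speed limits (rad/s): [2.57, 2.57, 3.14, 3.14, 3.14, 3.14, 3.14].

### API

Orientations are given as [roll, pitch, yaw] about the fixed x, y, z axes, in that order (R = Rz(yaw) Ry(pitch) Rx(roll)).
In Python, from cell import ctrl, get_image, camera_params gives the robot as it stands. The module is installed in compiled form; this text tells all that it offers.
- The arm moves only by the shell command python3 -m handwheel 'ROWS'. ROWS is text: rows parted by semicolons, each of 7 numbers parted by spaces: the opening, from -1 (shut) to 1 (fully open), then the shift along the tool's x, y, z in mm, then the turn, a rotation vector about the tool's x, y, z in rad. In form: grip x y z wx wy wz; .... A call has 1 to 10 rows; each row shifts and turns the pose as measured when the row begins, along the tool's axes as they then stand; what a row does not reach is not made up. A row lasts 1/10 s, in which the tool goes at most 50 mm and 8.59 degrees, less where a joint would pass 70% of its speed; a pose out of reach is approached as far as the arm can. A call with a gripper value outside its range is refused whole. The fingers move at their own pace and stop on an object; the grip force is fixed at half the most. Time passes only in rows, so rows that do not move let the fingers close. It gives the time, the measured TCP pose, the force and the opening at its end, in the units of the state.
- ctrl.read_state(): the state, without advancing time (a new reading comes with each control period).
- get_image(name): name is "scene" or "side" or "wrist"; returns the picture (384x512x3 uint8, blue, green, red); there is no depth.
- camera_params(name): a dict with "fx", "fy", "cx", "cy" (pixels), "k1" (the pictures are not rectified: a ray, as slopes to the right and down, at radius r is drawn at 1 + k1 r^2 times it, then the intrinsics apply), "eye" and "orientation" of the camera in the world. Camera axes: x right, y up, looking along -z (the intrinsics and any distortion apply to the point x, -y, -z); pixel columns grow to the right and rows downward; lengths in mm; the calibration is good to about 2 mm. A picture is of the moment at which its call begins: read the wrist's pose just before it. camera_params takes no time and is no camera call; for the wrist camera it gives the pose at the moment of the call.
- ctrl.finish_job(): hands the job in, once; it reports no verdict.
The state is a dict: "clock": time; "qpos": joint angles; "qd": joint speeds; "tau": joint torques, N m; "eef_pos": TCP position; "tool_rot": TCP orientation; "force": force on the tool from outside, world axes, zero at the start; "torque": the same for the moment, N m; "width": finger opening in mm.
Only numpy, scipy, OpenCV 4.12 (cv2) and the standard library are available. Lean on these libraries where they do the work, as an engineer would, in place of code of your own. Each camera call takes 0.05 s, during which the arm holds its last target.

### The job

Put the filter holder together on the post of the stand: first the perforated steel filter support, flange down, then the blue spacer, then the orange clamp ring, flange down. Press the clamp ring steadily down, so that it sits on the spacer and pushes the whole stack with its stiff sleeve down until the sleeve meets its hidden stop, and hold it there for a moment with about 15 N at the hand; never load the stack with more than 25 N. Let go, and leave everything else on the bench where it is.

Things in the scene. Friction and masses are not known exactly. Their poses are not given: they have to be found in the camera images.
- stand: Grey base plate 100x100x12 mm fixed to the bench, with an upright 12 mm steel post in its middle. Origin: centre of the underside, on the post's axis; z up. A sleeve round the post, with a black 28 mm wide top, carries the stack. Its top stands 36 to 50 mm over the bench at first. Pushed with about 3 N it slides down stiffly, 6 to 12 mm, to a hard stop, and stays there.
- post_axis (a point): The tip of the post, on its axis, 116 mm over the bench. The post tapers from 12 mm at 104 mm height to a 4 mm wide tip. Four brass spring strips on it, 60 to 104 mm over the bench, bulge to 15.6 mm diameter between 66 and 95 mm, slope in above, and give way to the clamp ring. The sleeve's stop is inside the base, set anew each time and not to be seen: only the rising force tells it.
- support: The filter support: steel flange 56 mm across and 6 mm thick, with a ring of 14 small dark holes, and on it a hub of 32 mm diameter and 14 mm height (20 mm in all); 19 mm bore right through, which passes the spring strips freely. Loose on the bench, flange down. About 0.07 kg. Origin: centre of the underside, z up.
- support_c (a point): Centre of the filter support, on its axis, 10 mm above its underside.
- spacer: The spacer: plain blue plastic tube, 36 mm outside diameter, 20 mm high, standing on end; 19 mm bore, which passes the spring strips freely. About 0.04 kg. Origin: centre of the underside, z up.
- spacer_c (a point): Centre of the spacer, on its axis, 10 mm above its underside.
- clamp: The clamp ring: orange plastic, flange 50 mm across and 6 mm thick, and on it a knurled grip of 36 mm diameter and 20 mm height (26 mm in all); 14 mm bore right through. Loose on the bench, flange down. About 0.06 kg. Origin: centre of the underside, z up.
- clamp_c (a point): Centre of the clamp ring, on its axis, 13 mm above its underside. Pushed down, its bore drags on the strips with about 3 to 5 N (it will not slide by itself, and stays where it is left); once on the spacer it takes the stack and sleeve with it (about 6 to 9 N in all at the hand), and at the sleeve's stop the force rises steeply, some 15 N in a millimetre.
- bottle_shelf_b: Bystander: brown bottle with a black cap, 50 mm wide, 105 mm high. Origin under its centre.
- beaker_0: Bystander: clear beaker, 59 mm wide, 72 mm high. Origin under its centre.
- petri_dish: Bystander: clear petri dish, 64 mm wide, 16 mm high. Origin under its centre.
- timer: Bystander: white timer, 62x62x18 mm. Origin under its centre.
- tape_roll: Bystander: roll of tape, 61 mm wide, 18 mm high. Origin under its centre.
- stopper_0: Bystander: red-brown rubber stopper, 28 mm wide, 26 mm high. Origin under its centre.
There are look-alikes about, which are no part of the job. What is shaped like the support but red is not meant.

How it is judged (in metres and radians):
On the way, in this order (a step that is already met when the one before it is completed fails the run):
1. the filter support is on the post, flange down and flat on the sleeve, let go (horizontal distance between support_c and post_axis below 0.005 m and angle between support_c's own z axis and vertical below 0.08 rad and z of support_c in the frame of stand between 0.038 and 0.063 m and contact force between support and the fingers below 0.05 N), for 0.2 s.
2. the spacer is on the post on top of the filter support, let go (horizontal distance between each of support_c, spacer_c and post_axis below 0.005 m and angle between each of support_c, spacer_c's own z axis and vertical below 0.08 rad and z of support_c in the frame of stand between 0.038 and 0.063 m and z of spacer_c in the frame of support_c between 0.018 and 0.022 m and contact force between spacer and the fingers below 0.05 N), for 0.2 s.
3. the clamp ring sits on the spacer and the sleeve is down on its stop: the support bears on the stand with at least 8 N, which the sliding sleeve does not give (horizontal distance between each of support_c, spacer_c and post_axis below 0.005 m and angle between each of support_c, spacer_c, clamp_c's own z axis and vertical below 0.08 rad and z of support_c in the frame of stand between 0.038 and 0.063 m and z of spacer_c in the frame of support_c between 0.018 and 0.022 m and horizontal distance between clamp_c and post_axis below 0.003 m and z of clamp_c in the frame of spacer_c between 0.021 and 0.0248 m and z of support_c in the frame of stand below 0.0505 m and contact force between support and stand above 8 N), for 0.2 s.
At the end, for the whole second after the job is handed in: On the post, from below: sleeve pressed down, filter support, spacer, clamp ring, each within 5 mm (the clamp ring 3 mm) of the post's axis, upright within 0.08 rad and right way up; the spacer rests on the support within 2 mm and the clamp ring on the spacer within 1.8 mm; all at rest and let go (all of step 2 and horizontal distance between clamp_c and post_axis below 0.003 m and angle between clamp_c's own z axis and vertical below 0.08 rad and z of clamp_c in the frame of spacer_c between 0.021 and 0.0248 m and z of support_c in the frame of stand below 0.0505 m and linear speed of each of support, spacer, clamp below 0.01 m/s and contact force between each of support, clamp and the fingers below 0.05 N); the robot touches nothing.
It fails at once if the clamp ring pressed on the spacer, or the support or spacer pressed on the stand, with more than 25 N (contact force between clamp and spacer above 25 N or contact force between any of support, spacer and stand above 25 N).
It fails at once if the clamp ring jammed against the post with more than 40 N (contact force between clamp and stand above 40 N).
It fails at once if a bystander moved more than 30 mm (distance of any of bottle_shelf_b, beaker_0, petri_dish, timer, tape_roll, stopper_0 from where it was at the start of the episode above 0.03 m).
It also fails if it takes over 72 s, if anything falls off the work surface, if the arm or the gripper's body presses on something with over 40 N, if the wrist force passes 120 N, or if a joint passes its speed limit or range.

## Working session

There is one attempt and no reset: what is moved stays moved. The work goes in short steps, Python scripts to look and compute and a shell command to move; the robot and the scene stay as the last step left them, time stands still between calls to the robot, and variables do not carry over. Pictures are saved under pics/ and viewed, and the job is handed in when it is done.

```bash
mkdir -p pics; python3 - <<'E'
from cell import ctrl,get_image,camera_params
import cv2
s=ctrl.read_state();print(s)
for n in("scene","side","wrist"):
    print(n,camera_params(n));cv2.imwrite(f"pics/{n}0.png",get_image(n))
E
```

```text
{'clock': 0.0, 'qpos': array([-0.06577402,  0.62934476,  0.03842032,  1.51841205, -0.02696832,
        0.99625398, -0.01999306]), 'qd': array([ 2.12450979e-03,  1.37162579e-03, -2.06638127e-04,  4.95912643e-04,
       -1.25856726e-05, -1.07955340e-04, -5.27673513e-04]), 'tau': array([-1.11932164e-03, -5.63405585e+01,  1.22606792e+00, -1.93450052e+01,
        1.09587883e-02,  1.05136272e-02, -8.84369996e-06]), 'eef_pos': array([6.49380827e+02, 1.48963460e-02, 2.38375470e+02]), 'tool_rot': array([-3.12079064,  1.56889567, -3.12077595]), 'force': array([-0.29209783, -0.08790241, -0.22760891]), 'torque': array([-0.00204269, -0.02145247, -0.08359131]), 'width': 85.48672836988158}
scene {'fx': 351.25016199244124, 'fy': 351.25016199244124, 'cx': 256.5318098625531, 'cy': 193.4291018952637, 'k1': -0.019992509670233173, 'eye': array([ 554.45521806, -546.60850589,  961.3749888 ]), 'orientation': array([ 0.52006659,  0.00063984, -0.08113541])}
side {'fx': 354.5218774758581, 'fy': 354.5218774758581, 'cx': 251.95556521068073, 'cy': 193.1401771269158, 'k1': -0.08739912668261145, 'eye': array([ 174.77814291, -456.71852438,  740.99941085]), 'orientation': array([ 0.69643362,  0.01554768, -0.82682577])}
wrist {'fx': 280.7217746401636, 'fy': 280.7217746401636, 'cx': 251.8880636541595, 'cy': 192.51141808586078, 'k1': -0.03574587237558141, 'eye': array([650.73899866,  77.08384861, 372.88712834]), 'orientation': array([-0.30299569,  0.00105896, -0.00055175])}
```

View pics/scene0.png

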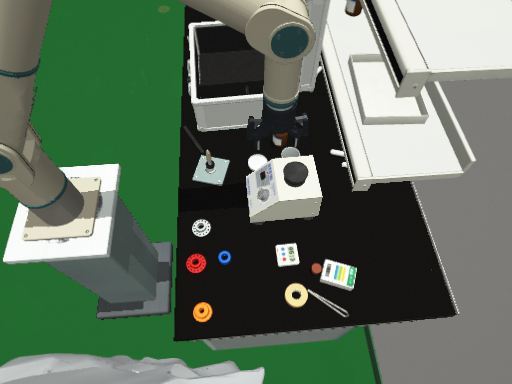

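View pics/side0.png

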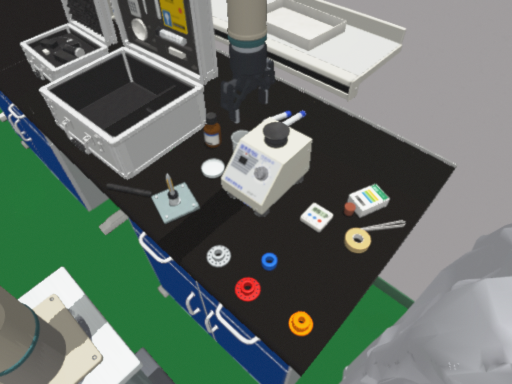

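View pics/wrist0.png

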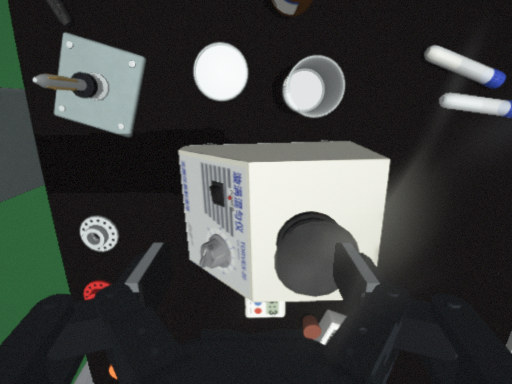

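```bash
cat > h.py <<'E'
import numpy as np,cv2
from scipy.spatial.transform import Rotation as R
from cell import ctrl,get_image,camera_params
def rot(o): return R.from_euler('xyz',o).as_matrix()
def rays(c,px):
    px=np.atleast_2d(px).astype(float)
    d=(px-[c['cx'],c['cy']])/[c['fx'],c['fy']]
    u=d.copy()
    for _ in range(20): u=d/(1+c['k1']*(u**2).sum(1,keepdims=True))
    v=np.c_[u[:,0],-u[:,1],-np.ones(len(u))]
    return v@rot(c['orientation']).T
def plane(c,px,z):
    v=rays(c,px);e=c['eye'];return e+v*((z-e[2])/v[:,2])[:,None]
def proj(c,P):
    q=(np.atleast_2d(P)-c['eye'])@rot(c['orientation'])
    u=np.c_[q[:,0],-q[:,1]]/-q[:,2:]
    u=u*(1+c['k1']*(u**2).sum(1,keepdims=True))
    return u*[c['fx'],c['fy']]+[c['cx'],c['cy']]
def tri(c1,p1,c2,p2):
    a=rays(c1,p1)[0];b=rays(c2,p2)[0]
    t=np.linalg.lstsq(np.c_[a,-b],c2['eye']-c1['eye'],rcond=None)[0]
    A=c1['eye']+t[0]*a;B=c2['eye']+t[1]*b
    return (A+B)/2,np.linalg.norm(A-B)
def tool():
    s=ctrl.read_state();return s,rot(s['tool_rot'])
E
python3 - <<'E'
from h import *
s,T=tool();print(T.round(3))
for n in("scene","side"):
    im=cv2.imread(f"pics/{n}0.png");c=camera_params(n)
    hsv=cv2.cvtColor(im,cv2.COLOR_BGR2HSV)
    for nm,lo,hi in(("orange",(8,180,150),(20,255,255)),("blue",(100,180,120),(118,255,255)),("red",(0,200,120),(5,255,255)),("grey",(0,0,120),(180,40,255))):
        m=cv2.inRange(hsv,lo,hi)
        k,l,st,ce=cv2.connectedComponentsWithStats(m)
        for i in range(1,k):
            if 60<st[i,4]<1500: print(n,nm,st[i],ce[i].round(1),plane(c,ce[i],10)[0].round(0))
c=camera_params('scene');print('stand top plate',plane(c,[211,171],12))
im=cv2.imread("pics/scene0.png");a=cv2.resize(im[130:340,170:310],None,fx=4,fy=4,interpolation=2)[:,:]
cv2.imwrite("pics/crop_scene.png",cv2.resize(im[150:330,170:310],None,fx=3.3,fy=3.3,interpolation=2))
im=cv2.imread("pics/side0.png");cv2.imwrite("pics/crop_side.png",cv2.resize(im[160:345,130:330],None,fx=3.2,fy=3.2,interpolation=2))
E
```

```text
[[-0.001  0.     1.   ]
 [-0.     1.    -0.   ]
 [-1.    -0.    -0.001]]
scene orange [193 302  19  20 289] [202.1 311.7] [ 427. -348.   10.]
scene blue [218 251  13  13 105] [224.2 256.8] [ 490. -202.   10.]
scene red [186 254  20  19 212] [195.2 262.5] [ 408. -213.   10.]
scene grey [192 155  38  29 686] [210.9 170.5] [457.  94.  10.]
scene grey [192 219  19  18 228] [200.9 227.6] [ 424. -106.   10.]
scene grey [275 243  25  24 391] [286.9 254.6] [ 668. -210.   10.]
scene grey [320 259  34  31 487] [334.1 274.4] [ 791. -278.   10.]
scene grey [308 289  39  28 147] [327.7 302.5] [ 759. -352.   10.]
side orange [289 311  24  25 290] [299.8 324.4] [ 422. -348.   10.]
side blue [261 253  16  17 198] [268.8 260.7] [ 493. -202.   10.]
side red [235 277  21  24 248] [245.2 287.5] [ 407. -207.   10.]
side grey [129   0  11  17  78] [135.5   8.2] [1131. 1255.   10.]
side grey [132  18  15  23 245] [139.2  28.9] [1000. 1033.   10.]
side grey [160  29  26  17 218] [172.3  36.7] [1048.  844.   10.]
side grey [168  46  18  13 112] [176.2  52.4] [969. 718.  10.]
side grey [234  46  28   7  93] [
[... 491 characters left out ...]
rey [ 99 210  29  25 330] [112.7 221.7] [307. 168.  10.]
side grey [361 220  44  11 194] [384.6 225.3] [ 762. -354.   10.]
side grey [139 232  34  31 194] [151.7 249.9] [325.  25.  10.]
side grey [207 245  24  22 394] [218.4 255.7] [ 423. -106.   10.]
side grey [186 292  14  23 103] [190.9 304.2] [ 299. -148.   10.]
side grey [216 303  44  41 282] [233.6 327.8] [ 325. -251.   10.]
side grey [  0 304   5  26  86] [  1.4 316. ] [-14. 139.  10.]
side grey [205 311  13  23 117] [209.8 322.9] [ 299. -208.   10.]
side grey [  0 336  29  36 580] [  9.7 353.2] [-37.  47.  10.]
side grey [285 367   7  17  64] [288.1 375.2] [ 329. -393.   10.]
stand top plate [[457.89948003  90.62938394  12.        ]]
```

View pics/crop_side.png

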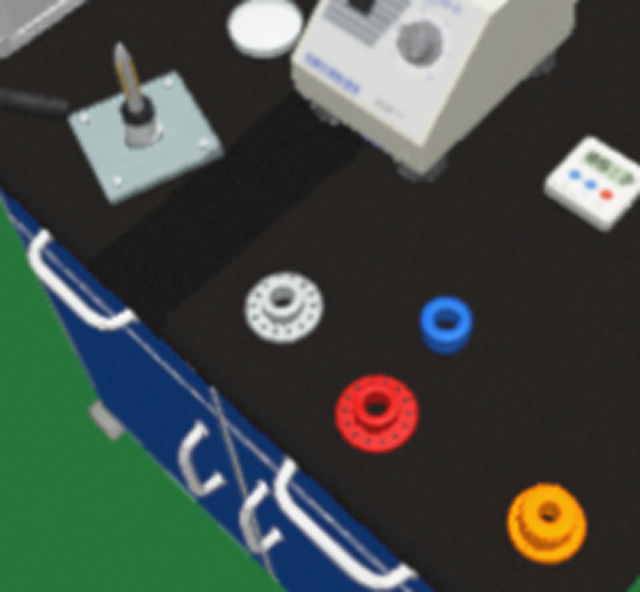

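View pics/crop_scene.png

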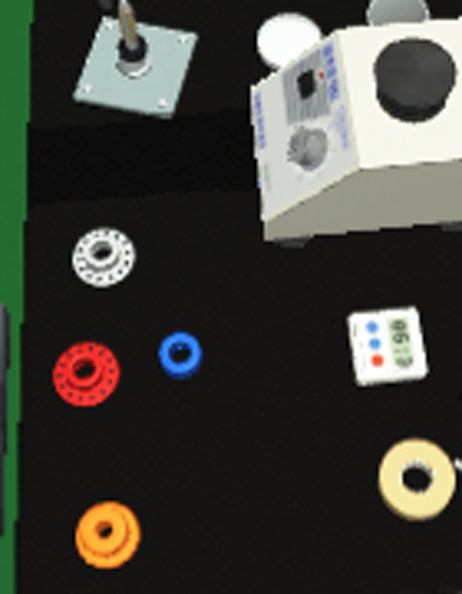

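Candidates for the support: steel flanged part at scene (201,228) and the red one at (195,262), which is the decoy. The blue tube is at (224,257). The orange clamp is at (202,312), and the tape roll at (298,295) could be confused with it. The crops show the steel part's hub and 14 dark holes, so I choose it. The two views agree to about 5 mm on every part.

```bash
python3 -m handwheel '1 0 0 -45 0 0 0;1 0 0 -45 0 0 0;1 0 0 -45 0 0 0;1 0 0 -45 0 0 0;1 0 -35 -45 0 0 0;1 20 -35 0 0 0 0;1 30 -36 0 0 0 0;1 0 0 0 0 0 0;1 0 0 0 0 0 0'
python3 - <<'E'
from h import *
s,T=tool();print(s['eef_pos'],s['tool_rot'],s['clock']);c=camera_params('wrist');im=get_image('wrist');cv2.imwrite("pics/w1.png",im)
print(c['eye'],c['orientation'])
np.save('c1.npy',c,allow_pickle=True)
E
```

```text
clock: 1.05
eef_pos: [422.0, -101.8, 184.9]
tool_rot: [2.55, 1.569, 2.553]
force: [-0.4, 0.6, 0.8]
width: 85.5
[ 422.03781701 -101.79372149  184.8725746 ] [2.54986889 1.5690634  2.55348282] 1.05
[423.00750233 -24.89473871 319.35748127] [-0.30202754  0.00079231  0.00301245]
```

View pics/w1.png

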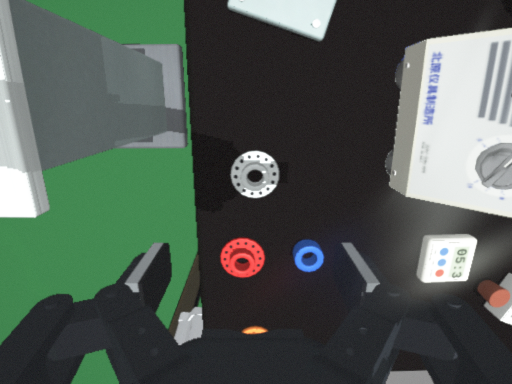

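The wrist view shows the steel support at (255,174), red decoy (242,258), blue spacer (308,256), with a sliver of orange at (255,331).

```bash
cat >> h.py <<'E'
def blob(im,lo,hi,near,amin=100,close=5):
    m=cv2.inRange(cv2.cvtColor(im,cv2.COLOR_BGR2HSV),lo,hi)
    m=cv2.morphologyEx(m,cv2.MORPH_CLOSE,np.ones((close,close),np.uint8))
    cs=[k for k in cv2.findContours(m,cv2.RETR_EXTERNAL,cv2.CHAIN_APPROX_NONE)[0] if cv2.contourArea(k)>amin]
    k=min(cs,key=lambda k:np.linalg.norm(cv2.boundingRect(k)[:2]+np.array(cv2.boundingRect(k)[2:])/2-near))
    return k
def circ(c,k,z):
    p=plane(c,k.reshape(-1,2),z)[:,:2]
    h=cv2.convexHull(p.astype(np.float32)).reshape(-1,2)
    (x,y),r=cv2.minEnclosingCircle(h)
    A=np.c_[2*p,np.ones(len(p))];q=np.linalg.lstsq(A,(p**2).sum(1),rcond=None)[0]
    return (x,y,r),(q[0],q[1],np.sqrt(q[2]+q[0]**2+q[1]**2))
E
python3 - <<'E'
from h import *
im=cv2.imread('pics/w1.png');c=np.load('c1.npy',allow_pickle=True).item()
for nm,lo,hi,near,zs in(('sup',(0,0,90),(180,60,255),(255,174),(3,6)),('blue',(100,150,60),(120,255,255),(308,256),(10,20)),('red',(0,150,60),(6,255,255),(242,258),(3,6))):
    k=blob(im,lo,hi,near);print(nm,cv2.boundingRect(k),[np.round(circ(c,k,z),1).tolist() for z in zs])
# bore of support
g=cv2.cvtColor(im,cv2.COLOR_BGR2GRAY);x,y=255,176
m=(g[y-15:y+15,x-15:x+15]<60).astype(np.uint8)
k,l,st,ce=cv2.connectedComponentsWithStats(m);print(st,ce+[x-15,y-15])
for i in range(1,k): print(plane(c,ce[i]+[x-15,y-15],20))
cv2.imwrite('pics/w1c.png',cv2.resize(im[130:290,200:350],None,fx=4,fy=3.7,interpolation=2))
E
```

```text
sup (230, 150, 49, 49) [[[426.2, -101.7, 28.7], [426.1, -101.6, 27.9]], [[426.1, -100.9, 28.4], [426.1, -100.9, 27.6]]]
blue (293, 239, 31, 33) [[[493.1, -203.0, 23.4], [492.9, -203.3, 20.8]], [[490.8, -197.3, 22.6], [490.6, -197.6, 20.2]]]
red (220, 237, 45, 41) [[[410.9, -210.3, 29.5], [410.7, -210.4, 28.5]], [[411.0, -208.5, 29.3], [410.8, -208.7, 28.3]]]
[[  0   0  30  30 770]
 [  1   0   2   1   2]
 [  8   9  14  12 128]] [[254.52077922 175.53376623]
 [241.5        161.        ]
 [254.578125   175.5234375 ]]
[[411.72742824 -82.56164535  20.        ]]
[[425.94190894 -98.64425822  20.        ]]
```

View pics/w1c.png

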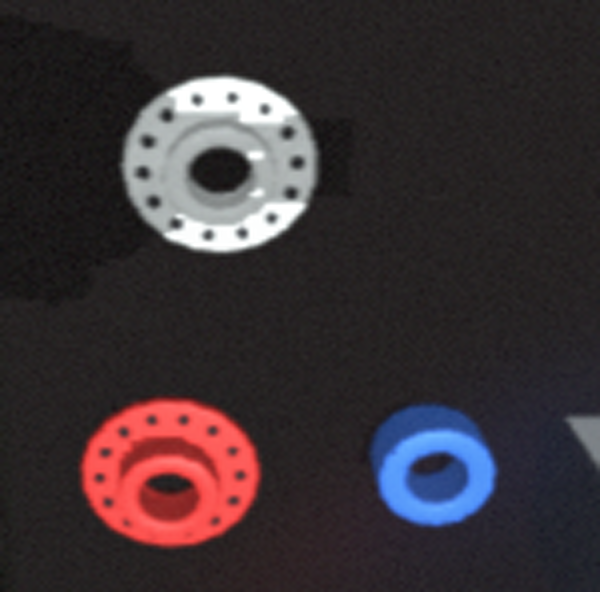

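Support fits at (426,-101.5) with a 28 mm radius, as it should be. Going down over it.

```bash
python3 -m handwheel '1 40 0 4 0 0 0;1 40 0 0 0 0 0;1 40 0 0 0 0 0;1 25 0 0 0 0 0;1 0 0 0 0 0 0;1 0 0 0 0 0 0'
python3 - <<'E'
from h import *
s,T=tool();print(s['eef_pos'],T.round(3).tolist(),s['force'])
im=get_image('wrist');cv2.imwrite("pics/w2.png",im)
E
```

```text
clock: 1.7
eef_pos: [429.6, -97.4, 55.2]
tool_rot: [-2.966, 1.566, -2.951]
force: [0.6, 0.0, -0.4]
width: 85.6
[429.60725895 -97.44020056  55.18030911] [[-0.005, -0.015, 1.0], [-0.001, 1.0, 0.015], [-1.0, -0.001, -0.005]] [ 0.5882394   0.00182117 -0.44393226]
```

View pics/w2.png

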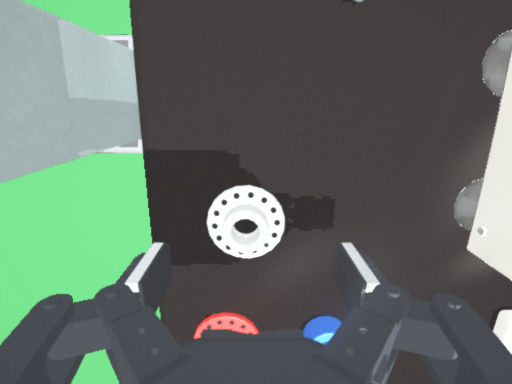

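```bash
python3 - <<'E'
from h import *
s,T=tool();c=camera_params('wrist');im=cv2.imread('pics/w2.png')
k=blob(im,(0,0,90),(180,60,255),(246,222));print(cv2.boundingRect(k),[np.round(circ(c,k,z),1).tolist() for z in (3,6)])
# lookup bore
g=cv2.cvtColor(im,cv2.COLOR_BGR2GRAY);x,y=246,226
m=(g[y-15:y+15,x-20:x+20]<60).astype(np.uint8)
n,l,st,ce=cv2.connectedComponentsWithStats(m);print(st.tolist(),[plane(c,q+[x-20,y-15],20)[0].round(1).tolist() for q in ce])
# pads: pixel tips
print('tcp proj',proj(c,s['eef_pos']),proj(c,s['eef_pos']+T@[8,0,0]))
E
```

```text
(206, 184, 80, 75) [[[426.7, -102.0, 29.2], [426.3, -102.1, 28.6]], [[426.8, -100.7, 28.8], [426.4, -100.8, 28.1]]]
[[0, 0, 40, 30, 1013], [9, 9, 21, 13, 187]] [[426.7, -96.5, 20.0], [426.4, -96.7, 20.0]]
tcp proj [[249.8046701  254.43686284]] [[249.89463853 247.27267203]]
```

```bash
python3 -m handwheel '1 15 -4 -3 0.015 -0.005 0;1 12 0 0 0 0 0;1 0 0 0 0 0 0;1 0 0 0 0 0 0'
```

```text
clock: 2.15
eef_pos: [429.9, -100.8, 39.4]
tool_rot: [-1.421, 1.563, -1.414]
force: [0.5, 0.1, 0.7]
width: 85.2
```

```bash
python3 -m handwheel '1 10 0 -3 0 -0.008 0;1 10 0 -3 0 -0.008 0;1 5 0 0 0 0 0;1 0 0 0 0 0 0'; python3 -c "
from h import *
s,T=tool();print(T.round(4))"
```

```text
clock: 2.55
eef_pos: [426.0, -102.3, 20.0]
tool_rot: [-0.666, 1.549, -0.66]
force: [-0.0, 0.6, 0.1]
width: 85.4
[[ 0.0176 -0.006   0.9998]
 [-0.0136  0.9999  0.0062]
 [-0.9998 -0.0137  0.0175]]
```

```bash
python3 -m handwheel '1 3 0 0 0 0.013 0.011;1 2 0 0 0 0 0;1 0 0 0 0 0 0'; python3 -c "
from h import *
for i in range(2):
  s,T=tool();print(s['eef_pos'],T.round(4).tolist())
  get_image('side')"
```

```text
clock: 2.85
eef_pos: [427.0, -102.7, 17.0]
tool_rot: [-0.772, 1.563, -0.766]
force: [-0.3, 0.2, 0.7]
width: 85.3
[ 426.97192435 -102.66584054   17.04392816] [[0.0057, -0.0062, 1.0], [-0.0055, 1.0, 0.0062], [-1.0, -0.0055, 0.0056]]
[ 427.07115486 -102.71411138   17.08457614] [[0.0059, -0.0063, 1.0], [-0.0056, 1.0, 0.0064], [-1.0, -0.0056, 0.0058]]
```

```bash
python3 -m handwheel '-1 0 1 0 0 0.005 0.005;-1 0 0 0 0 0 0;-1 0 0 0 0 0 0;-1 0 0 0 0 0 0;-1 0 0 0 0 0 0;-1 0 0 0 0 0 0'
```

```text
clock: 3.55
eef_pos: [426.9, -101.4, 18.0]
tool_rot: [-0.882, 1.569, -0.875]
force: [-0.6, 0.5, -0.4]
width: 28.6
```

```bash
python3 -m handwheel '-1 0 0 0 0 0 0;-1 0 0 0 0 0 0'; python3 - <<'E'
from h import *
im=get_image('wrist');cv2.imwrite("pics/w3.png",im)
E
```

```text
clock: 3.75
eef_pos: [426.9, -101.4, 18.0]
tool_rot: [-0.899, 1.569, -0.892]
force: [-0.2, 0.0, 1.6]
width: 28.5
```

View pics/w3.png

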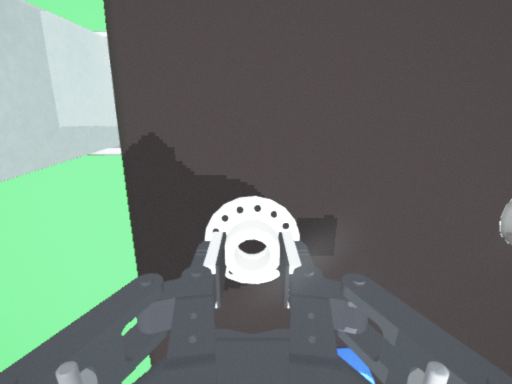

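The picture shows the pads at (215,250) and (288,250) on both sides of the hub. I'll lift.

```bash
python3 -m handwheel '-1 -20 0 0 0 0 0;-1 -40 0 0 0 0 0;-1 -40 0 0 0 0 0;-1 -40 0 0 0 0 0;-1 -20 0 0 0 0 0;-1 0 0 0 0 0 0;-1 0 0 0 0 0 0'; python3 - <<'E'
from h import *
s,T=tool();print(s['eef_pos'],T.round(4).tolist())
c=camera_params('wrist');im=get_image('wrist');cv2.imwrite("pics/w4.png",im)
b=s['eef_pos']+T@[18,0,0]
k=blob(im,(0,0,90),(180,60,255),(252,242));print(cv2.boundingRect(k),[np.round(circ(c,k,s['eef_pos'][2]-d),1).tolist() for d in (15,12)])
for n in('scene','side'): cv2.imwrite(f'pics/{n}4.png',get_image(n))
E
```

```text
clock: 4.5
eef_pos: [425.2, -100.8, 181.9]
tool_rot: [3.1, 1.565, 3.109]
force: [-0.5, 0.8, 0.6]
width: 28.4
[ 425.17560965 -100.75324481  181.88638891] [[-0.0056, -0.0089, 0.9999], [0.0002, 1.0, 0.0089], [-1.0, 0.0002, -0.0056]]
(203, 196, 98, 88) [[[425.9, -104.3, 32.0], [425.9, -101.2, 26.4]], [[426.0, -102.7, 31.4], [425.9, -99.7, 25.9]]]
```

View pics/w4.png

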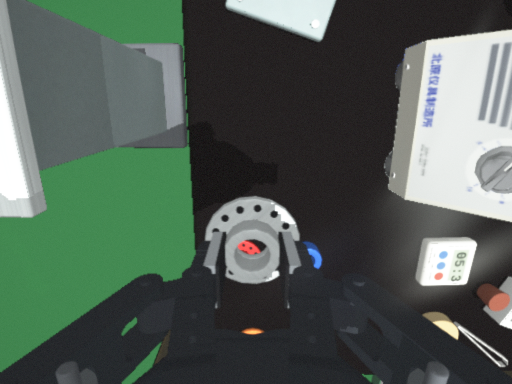

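View pics/scene4.png

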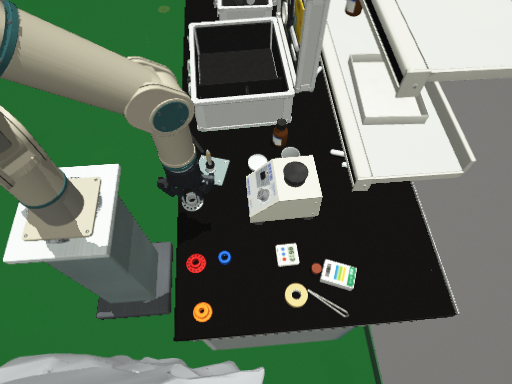

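The support is held level, flange at (252,240), and the decoy is seen through the bore. Next I move short of the stand and measure the post.

```bash
python3 -m handwheel '-1 0 30 8 0 0 0;-1 0 40 10 0 0 0;-1 0 40 10 0 0 0;-1 0 30 5 0 0 0;-1 0 0 0 0 0 0;-1 0 0 0 0 0 0'; python3 - <<'E'
from h import *
s,T=tool();print(s['eef_pos'],T.round(4).tolist())
c=camera_params('wrist');np.save('c5.npy',[c,s],allow_pickle=True);im=get_image('wrist');cv2.imwrite("pics/w5.png",im)
E
```

```text
clock: 5.25
eef_pos: [453.7, 44.1, 173.1]
tool_rot: [3.039, 1.549, 3.047]
force: [0.4, -0.6, -0.2]
width: 29.0
[453.70504463  44.14925194 173.13301994] [[-0.0221, -0.0077, 0.9997], [0.0021, 1.0, 0.0078], [-0.9998, 0.0023, -0.0221]]
```

View pics/w5.png

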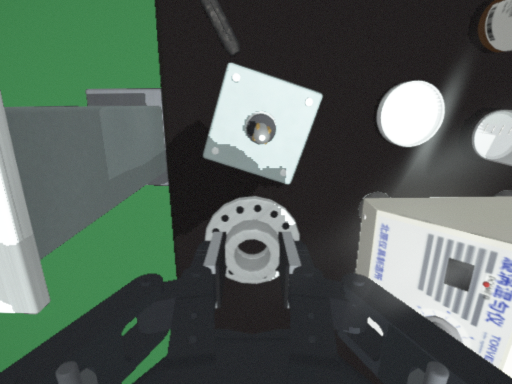

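```bash
python3 - <<'E'
from h import *
im=cv2.imread('pics/w5.png');cv2.imwrite('pics/w5c.png',cv2.resize(im[55:195,195:335],(700,600),interpolation=cv2.INTER_CUBIC))
c,s=np.load('c5.npy',allow_pickle=True)
hsv=cv2.cvtColor(im,cv2.COLOR_BGR2HSV);m=cv2.inRange(hsv,(70,8,70),(110,90,255));m[190:]=0
k=max(cv2.findContours(cv2.morphologyEx(m,cv2.MORPH_CLOSE,np.ones((5,5),np.uint8)),cv2.RETR_EXTERNAL,cv2.CHAIN_APPROX_NONE)[0],key=cv2.contourArea)
P=plane(c,k.reshape(-1,2),12)[:,:2].astype(np.float32)
print(cv2.boundingRect(k),'plate',cv2.minAreaRect(P))
for p in((264,137),(262,136)): print(plane(c,p,116))
print(c['eye'])
E
```

```text
(0, 88, 169, 102) plate ((261.56256103515625, 83.96471405029297), (196.6618194580078, 106.57186126708984), 0.7502855658531189)
[[461.35051715 100.73501519 116.        ]]
[[459.99150343 101.38745404 116.        ]]
[457.15347806 120.92629302 307.66932915]
```

View pics/w5c.png

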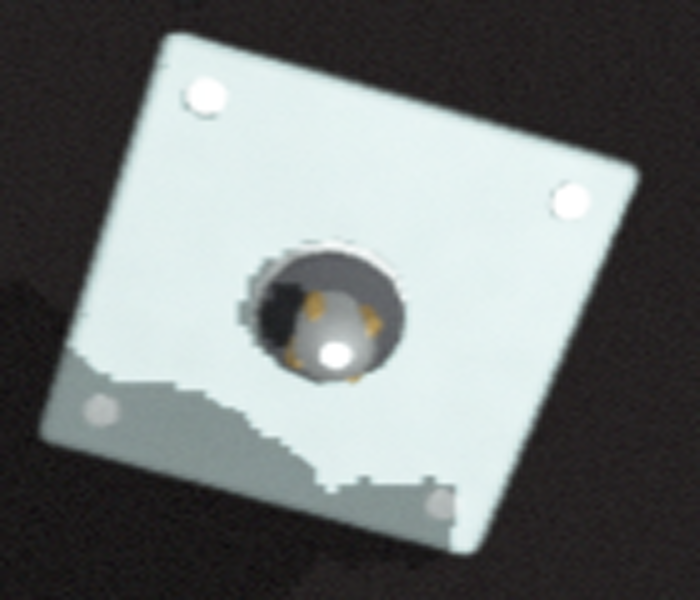

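The close-up shows the plate, the black sleeve top round (261,129) and the post tip as a bright disc at (262,137.6).

```bash
python3 - <<'E'
from h import *
im=cv2.imread('pics/w5.png');c,s=np.load('c5.npy',allow_pickle=True)
f=lambda q:np.array(q)/[5,600/140]+[195-.4,55-.4]
C=plane(c,f([(165,35),(638,170),(475,553),(42,435)]),12)
print('plate',C.mean(0),np.linalg.norm(C-np.roll(C,1,0),axis=1))
B=plane(c,f([(206,97),(571,202),(442,503),(101,410)]),12);print('bolts',B.mean(0))
print('tip',plane(c,f([(336,354)]),116))
for z in(36,43,50):
    L=plane(c,f([(257,316),(405,316),(332,250),(332,383)]),z);print(z,'sleeve',L[:2,:2].mean(0),L[2:,:2].mean(0),np.linalg.norm(L[0]-L[1]),np.linalg.norm(L[2]-L[3]))
# held flange: arc points
k=blob(im,(0,0,90),(180,60,255),(252,242));p=k.reshape(-1,2);p=p[(p[:,1]<235)]
from scipy.optimize import least_squares
for d in(18,12):
    P=plane(c,p,s['eef_pos'][2]-d)[:,:2]
    r=least_squares(lambda x:np.hypot(*(P-x).T)-28,P.mean(0)-[0,10]);print(d,r.x,np.sqrt((r.fun**2).mean()),'rel tcp',r.x-s['eef_pos'][:2])
E
```

```text
plate [459.79640178 100.65158819  12.        ] [96.06989322 98.11189535 96.92902676 97.91040438]
bolts [459.82815528 100.34228624  12.        ]
tip [[459.87068083 100.58663768 116.        ]]
36 sleeve [459.90145076 100.40545157] [460.11028105 100.08058154] 28.03591176427835 28.865904915909102
43 sleeve [459.83064479 100.93420427] [460.03409424 100.61770504] 27.31352111765838 28.12212815227831
50 sleeve [459.75983883 101.46295696] [459.95790742 101.15482854] 26.591130471038408 27.378351388647502
18 [454.45968194  43.29826904] 0.2546873248998413 rel tcp [ 0.75463732 -0.8509829 ]
12 [454.58879679  44.98932312] 0.37140670399407844 rel tcp [0.88375216 0.84007118]
```

```bash
python3 -m handwheel '-1 0 30 3 0.007 -0.02 0;-1 0 25 2 0 0 0;-1 0 5 0 0 0 0;-1 0 0 0 0 0 0;-1 0 0 0 0 0 0'; python3 - <<'E'
from h import *
s,T=tool();print(s['eef_pos'],T.round(4).tolist())
E
```

```text
clock: 5.8
eef_pos: [457.2, 97.5, 170.2]
tool_rot: [-2.786, 1.562, -2.796]
force: [0.2, 0.1, -0.5]
width: 28.5
[457.17390183  97.46864804 170.22315418] [[-0.0081, 0.0103, 0.9999], [-0.0029, 0.9999, -0.0103], [-1.0, -0.003, -0.0081]]
```

```bash
python3 -m handwheel '-1 0 4 3 -0.01 -0.007 0;-1 0 0 0 0 0 0;-1 0 0 0 0 0 0'; python3 - <<'E'
from h import *
s,T=tool();print(s['eef_pos'],T.round(4).tolist())
E
```

```text
clock: 6.1
eef_pos: [460.3, 97.8, 169.7]
tool_rot: [-1.898, 1.565, -1.903]
force: [-0.6, -0.1, -0.9]
width: 28.9
[460.32944547  97.79475055 169.72445645] [[-0.0018, 0.0046, 1.0], [-0.0053, 1.0, -0.0046], [-1.0, -0.0053, -0.0018]]
```

```bash
python3 -m handwheel '-1 0 5 -1.5 0 0 0.005;-1 0 0 0 0 0 0;-1 0 0 0 0 0 0'; python3 - <<'E'
from h import *
s,T=tool();print(s['eef_pos'],T.round(4).tolist())
c=camera_params('wrist');im=get_image('wrist');cv2.imwrite("pics/w6.png",im)
z=s['eef_pos'][2]
k=blob(im,(0,0,90),(180,60,255),(252,242),close=3);p=k.reshape(-1,2);p=p[(p[:,1]<235)]
print(proj(c,[459.9,100.6,116]))
E
python3 -c "
import cv2;im=cv2.imread('pics/w6.png');cv2.imwrite('pics/w6c.png',cv2.resize(im[180:300,180:320],None,fx=5,fy=5,interpolation=2))"
```

```text
clock: 6.4
eef_pos: [458.7, 102.5, 169.7]
tool_rot: [-3.022, 1.569, -3.028]
force: [0.4, 0.7, -0.9]
width: 28.8
[458.7308098  102.47771753 169.69141587] [[-0.0019, 0.0057, 1.0], [-0.0002, 1.0, -0.0057], [-1.0, -0.0002, -0.0019]]
[[252.11298736 219.04431602]]
```

View pics/w6c.png

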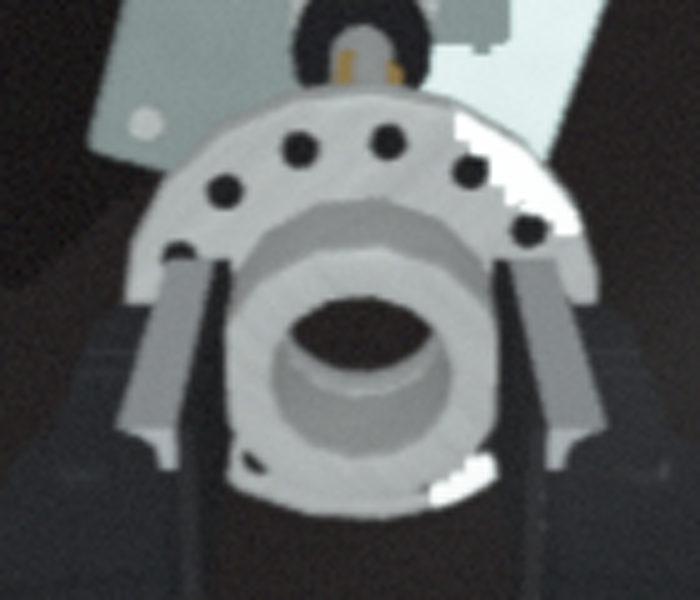

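```bash
python3 -m handwheel '-1 12 -1.5 0.5 -0.005 0 0;-1 12 0 0 0 0 0;-1 0 0 0 0 0 0;-1 0 0 0 0 0 0'; python3 - <<'E'
from h import *
s,T=tool();print(s['eef_pos'],T.round(4).tolist())
E
```

```text
clock: 6.85
eef_pos: [458.8, 100.7, 143.0]
tool_rot: [-2.993, 1.568, -2.993]
force: [0.3, -0.2, -0.3]
width: 28.9
[458.82521328 100.73509012 142.99191455] [[-0.003, -0.0, 1.0], [-0.0005, 1.0, 0.0], [-1.0, -0.0005, -0.003]]
```

```bash
python3 -m handwheel '-1 10 0 0 0 0 0;-1 10 0 0 0 0 0;-1 0 0 0 0 0 0'; python3 - <<'E'
from h import *
s,T=tool();print(s['eef_pos'],T.round(4).tolist())
c=camera_params('wrist');im=get_image('wrist');cv2.imwrite("pics/w7.png",cv2.resize(im[180:300,180:320],None,fx=5,fy=5,interpolation=2))
E
```

```text
clock: 7.15
eef_pos: [458.8, 100.8, 121.2]
tool_rot: [-3.05, 1.568, -3.05]
force: [-0.3, 0.2, -0.8]
width: 28.4
[458.79986837 100.78960453 121.22681178] [[-0.0031, 0.0001, 1.0], [-0.0003, 1.0, -0.0001], [-1.0, -0.0003, -0.0031]]
```

View pics/w7.png

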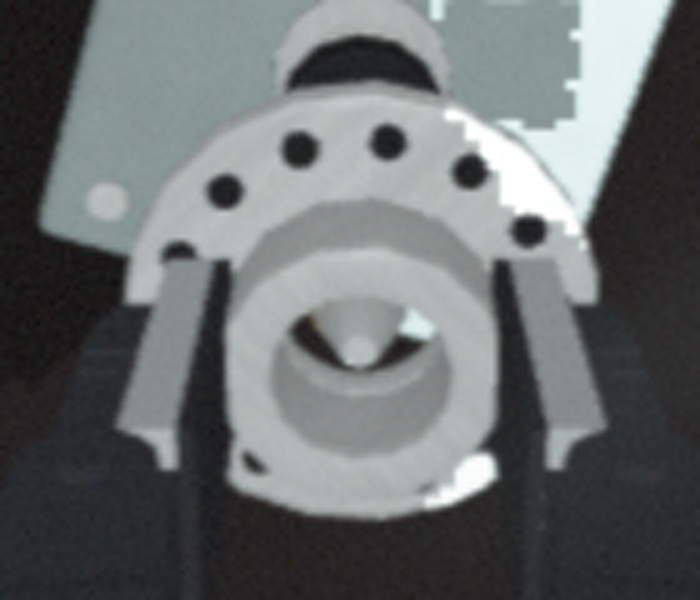

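The post tip shows centred in the bore at crop (358,350). Continuing down.

```bash
python3 -m handwheel '-1 10 0 0 0 0 0;-1 10 0 0 0 0 0;-1 0 0 0 0 0 0'; python3 -m handwheel '-1 10 0 0 0 0 0;-1 10 0 0 0 0 0;-1 0 0 0 0 0 0'
```

```text
clock: 7.5
eef_pos: [459.3, 101.1, 100.3]
tool_rot: [2.991, 1.569, 2.991]
force: [-0.2, -0.4, -1.2]
width: 28.7
clock: 7.8
eef_pos: [459.2, 101.1, 78.3]
tool_rot: [3.094, 1.569, 3.094]
force: [0.0, 0.0, -0.4]
width: 29.0
```

```bash
python3 -m handwheel '-1 8 0 0 0 0 0;-1 4 0 0 0 0 0;-1 0 0 0 0 0 0'; python3 - <<'E'
from h import *
s,T=tool();print(s['eef_pos'],s['force'])
for n in('wrist','side','scene'): cv2.imwrite(f'pics/{n}8.png',get_image(n))
im=cv2.imread('pics/wrist8.png');a=cv2.resize(im[150:300,170:330],(420,400),interpolation=2)
b=cv2.resize(cv2.imread('pics/side8.png')[140:240,120:225],(380,400),interpolation=2)
cv2.imwrite('pics/m8.png',np.hstack([a,b]))
E
```

```text
clock: 8.1
eef_pos: [459.2, 101.3, 65.1]
tool_rot: [3.012, 1.569, 3.012]
force: [-0.6, 0.2, -0.5]
width: 28.5
[459.22511787 101.32063173  65.09762397] [-0.62314333  0.18015023 -0.50717496]
```

View pics/m8.png

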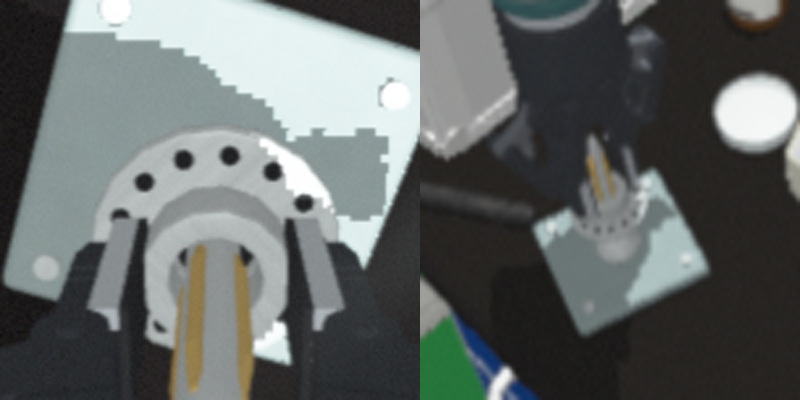

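```bash
python3 -m handwheel '-1 2 0 0 0 0 0;-1 2 0 0 0 0 0;-1 0 0 0 0 0 0'; python3 -m handwheel '-1 1.5 0 0 0 0 0;-1 0 0 0 0 0 0;-1 0 0 0 0 0 0'
```

```text
clock: 8.55
eef_pos: [460.1, 101.5, 62.1]
tool_rot: [1.279, 1.57, 1.279]
force: [0.1, -0.3, -0.4]
width: 28.5
clock: 8.85
eef_pos: [460.2, 101.5, 60.7]
tool_rot: [0.926, 1.57, 0.926]
force: [0.3, -0.1, 0.2]
width: 28.3
```

```bash
python3 -m handwheel '-1 1.5 0 0 0 0 0;-1 0 0 0 0 0 0;-1 0 0 0 0 0 0'; python3 -m handwheel '0.2 0 0 0 0 0 0;0.2 0 0 0 0 0 0;0.2 0 0 0 0 0 0;0.2 0 0 0 0 0 0'; python3 - <<'E'
from h import *
cv2.imwrite('pics/w9.png',get_image('wrist'))
E
```

```text
clock: 9.15
eef_pos: [460.2, 101.5, 59.2]
tool_rot: [0.851, 1.569, 0.851]
force: [-0.1, -0.5, 0.4]
width: 28.9
clock: 9.55
eef_pos: [460.4, 101.6, 59.1]
tool_rot: [0.889, 1.569, 0.889]
force: [0.3, -0.4, 0.8]
width: 51.0
```

View pics/w9.png

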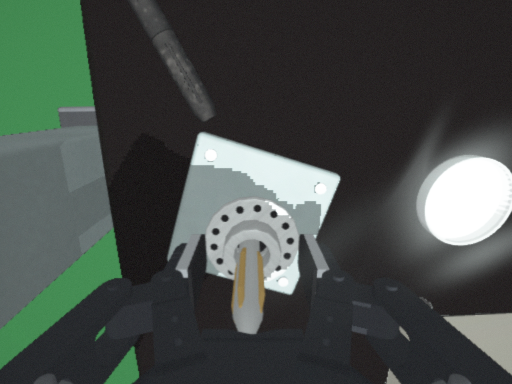

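The support is let go on the sleeve and the fingers are clear of it at (190,255) and (312,255). Rising, then over to the spacer.

```bash
python3 -m handwheel '0.2 -10 0 0 0 0 0;0.2 -20 0 0 0 0 0;0.2 -40 0 0 0 0 0;0.2 -40 0 0 0 0 0;0.2 -30 0 0 0 0 0;0.2 0 0 0 0 0 0'; python3 - <<'E'
from h import *
s,T=tool();print(s['eef_pos'],T.round(4).tolist())
for n in('wrist','side'): cv2.imwrite(f'pics/{n}10.png',get_image(n))
a=cv2.resize(cv2.imread('pics/wrist10.png'),(400,300));b=cv2.resize(cv2.imread('pics/side10.png')[140:240,120:225],(315,300),interpolation=2)
cv2.imwrite('pics/m10.png',np.hstack([a,b]))
E
```

```text
clock: 10.2
eef_pos: [458.9, 102.4, 206.5]
tool_rot: [2.618, 1.568, 2.621]
force: [-0.2, -0.2, -0.3]
width: 51.2
[458.85611951 102.40263539 206.50867433] [[-0.0023, -0.003, 1.0], [0.0013, 1.0, 0.003], [-1.0, 0.0013, -0.0023]]
```

View pics/m10.png

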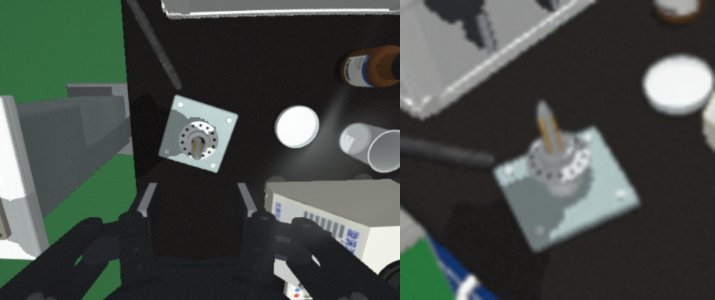

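The support sits flat on the sleeve in both views. Going to the spacer.

```bash
python3 -m handwheel '0.2 0 -40 5 0 0 0;0.2 0 -45 5 0 0 0;0.2 0 -45 5 0 0 0;0.2 0 -45 5 0 0 0;0.2 0 -45 5 0 0 0;0.2 5 -40 5 0 0 0;0.2 10 -30 0 0 0 0;0.2 0 0 0 0 0 0;0.2 0 0 0 0 0 0'; python3 - <<'E'
from h import *
s,T=tool();print(s['eef_pos'],T.round(4).tolist())
c=camera_params('wrist');np.save('c11.npy',[c,s],allow_pickle=True);im=get_image('wrist');cv2.imwrite('pics/w11.png',im)
k=blob(im,(95,120,50),(120,255,255),proj(c,[491,-200,10])[0]);print(cv2.boundingRect(k),[np.round(circ(c,k,z),1).tolist() for z in(0,10,20)])
E
```

```text
clock: 11.2
eef_pos: [482.3, -197.8, 175.4]
tool_rot: [2.91, 1.543, 2.921]
force: [-0.2, 1.3, 1.3]
width: 51.2
[ 482.26584357 -197.81595831  175.44505142] [[-0.0274, -0.0101, 0.9996], [0.0061, 0.9999, 0.0103], [-0.9996, 0.0064, -0.0273]]
(247, 166, 35, 36) [[[492.5, -205.8, 21.2], [492.8, -205.9, 20.1]], [[492.3, -203.1, 20.5], [492.6, -203.2, 19.5]], [[492.1, -200.4, 19.8], [492.4, -200.5, 18.8]]]
```

View pics/w11.png

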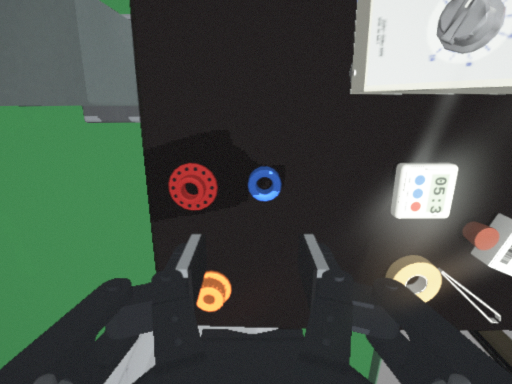

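```bash
python3 -m handwheel '0.2 25 -3 8 0.01 -0.024 -0.006;0.2 35 0 2 0 0 0;0.2 35 0 0 0 0 0;0.2 20 0 0 0 0 0;0.2 0 0 0 0 0 0;0.2 0 0 0 0 0 0'; python3 - <<'E'
from h import *
s,T=tool();print(s['eef_pos'],T.round(4).tolist())
c=camera_params('wrist');im=get_image('wrist');cv2.imwrite('pics/w12.png',im)
k=blob(im,(95,120,50),(120,255,255),proj(c,[491,-200,10])[0]);print(cv2.boundingRect(k),[np.round(circ(c,k,z),1).tolist() for z in(0,10,20)])
E
```

```text
clock: 11.85
eef_pos: [492.7, -191.3, 57.4]
tool_rot: [2.252, 1.567, 2.267]
force: [0.3, -0.1, -0.3]
width: 50.9
[ 492.74343311 -191.25897893   57.37632495] [[-0.0024, -0.0147, 0.9999], [0.0029, 0.9999, 0.0147], [-1.0, 0.0029, -0.0023]]
(223, 207, 54, 57) [[[492.0, -208.2, 23.6], [492.4, -208.5, 21.6]], [[492.0, -203.4, 22.4], [492.4, -203.7, 20.5]], [[492.1, -198.5, 21.1], [492.5, -198.8, 19.4]]]
```

View pics/w12.png

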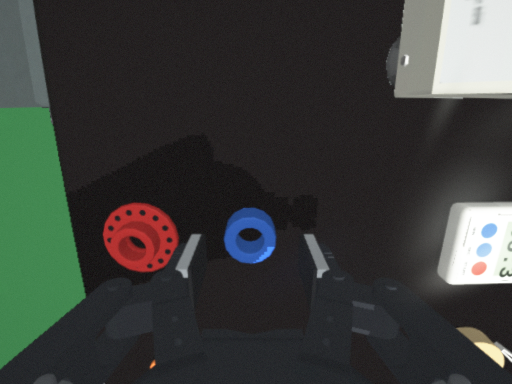

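```bash
python3 - <<'E'
from h import *
c=camera_params('wrist')
print(plane(c,[249.5,263.5],20)[0]+[0,18,0],plane(c,[249.5,207],0)[0]-[0,18,0])
E
```

```text
[ 492.65684809 -201.78378688   20.        ] [ 492.07541817 -203.11644517    0.        ]
```

```bash
python3 -m handwheel '0.2 10 -7 0 0.013 0 -0.003;0.2 10 -4 0 0 0 0;0.2 8 0 0 0 0 0;0.2 0 0 0 0 0 0;0.2 0 0 0 0 0 0'; python3 - <<'E'
from h import *
s,T=tool();print(s['eef_pos'],T.round(4).tolist())
E
```

```text
clock: 12.4
eef_pos: [495.0, -204.1, 30.3]
tool_rot: [-0.677, 1.567, -0.677]
force: [-0.2, -0.9, -1.4]
width: 51.2
[ 495.0181586  -204.10866894   30.31476167] [[0.0033, 0.0004, 1.0], [-0.0026, 1.0, -0.0004], [-1.0, -0.0026, 0.0033]]
```

```bash
python3 -m handwheel '0.2 8 2 -3 0 0.003 0.003;0.2 7 0 0 0 0 0;0.2 3 0 0 0 0 0;0.2 0 0 0 0 0 0;0.2 0 0 0 0 0 0'; python3 - <<'E'
from h import *
s,T=tool();print(s['eef_pos'],T.round(4).tolist())
E
```

```text
clock: 12.9
eef_pos: [491.8, -201.6, 10.9]
tool_rot: [1.385, 1.57, 1.384]
force: [0.9, -0.6, -0.3]
width: 51.4
[ 491.83919406 -201.64519037   10.85529041] [[0.0002, 0.0001, 1.0], [0.0009, 1.0, -0.0001], [-1.0, 0.0009, 0.0002]]
```

```bash
python3 -m handwheel '-1 0 -0.5 0 0 0 0;-1 0 0 0 0 0 0;-1 0 0 0 0 0 0;-1 0 0 0 0 0 0;-1 0 0 0 0 0 0;-1 0 0 0 0 0 0'; python3 - <<'E'
from h import *
s,T=tool();print(s['eef_pos'],T.round(4).tolist())
cv2.imwrite('pics/w13.png',get_image('wrist'))
E
python3 -m handwheel '-1 -15 0 0 0 0 0;-1 -30 0 0 0 0 0;-1 -40 0 0 0 0 0;-1 -40 0 0 0 0 0;-1 -35 0 0 0 0 0;-1 0 0 0 0 0 0;-1 0 0 0 0 0 0'; python3 - <<'E'
from h import *
s,T=tool();print(s['eef_pos'],T.round(4).tolist())
cv2.imwrite('pics/w14.png',get_image('wrist'))
E
```

```text
clock: 13.5
eef_pos: [492.3, -202.3, 11.7]
tool_rot: [0.298, 1.569, 0.298]
force: [0.2, -0.0, -0.2]
width: 34.1
[ 492.29585439 -202.33065225   11.66675618] [[0.0013, 0.0001, 1.0], [0.0004, 1.0, -0.0001], [-1.0, 0.0004, 0.0013]]
clock: 14.25
eef_pos: [491.3, -201.1, 182.3]
tool_rot: [1.201, 1.57, 1.204]
force: [-0.8, 0.1, -0.6]
width: 34.2
[ 491.33988709 -201.06351423  182.2545994 ] [[0.0004, -0.0031, 1.0], [0.0011, 1.0, 0.0031], [-1.0, 0.0011, 0.0004]]
```

View pics/w14.png

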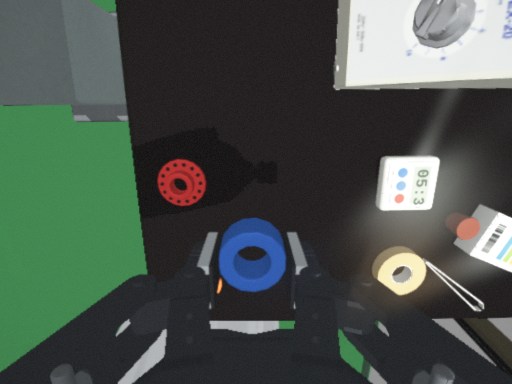

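The spacer is held straight, at (252,255). To the stand.

```bash
python3 -m handwheel '-1 0 30 -5 0 0 0;-1 0 45 -5 0 0 0;-1 0 45 -5 0 0 0;-1 0 45 -5 0 0 0;-1 0 45 -5 0 0 0;-1 0 35 -3 0 0 0;-1 0 20 0 0 0 0;-1 0 0 0 0 0 0;-1 0 0 0 0 0 0'; python3 - <<'E'
from h import *
s,T=tool();print(s['eef_pos'],T.round(4).tolist())
cv2.imwrite('pics/w15.png',get_image('wrist'))
E
```

```text
clock: 15.2
eef_pos: [456.0, 71.4, 173.8]
tool_rot: [2.971, 1.554, 2.973]
force: [-0.9, -0.4, -0.5]
width: 34.4
[455.96274979  71.36631398 173.78208524] [[-0.0166, -0.0014, 0.9999], [0.0028, 1.0, 0.0015], [-0.9999, 0.0028, -0.0166]]
```

```bash
python3 - <<'E'
from h import *
c=camera_params('wrist');s,T=tool();im=cv2.imread('pics/w15.png')
cv2.imwrite('pics/w15c.png',cv2.resize(im[120:300,170:340],(680,600),interpolation=cv2.INTER_CUBIC))
print('tip exp',proj(c,[459.9,100.6,116]))
k=blob(im,(95,120,50),(120,255,255),(252,255));x,y,w,h=cv2.boundingRect(k);print(x,y,w,h)
z=s['eef_pos'][2]
print(plane(c,[x+w/2-.5,y+h-.5],z+8.3)[0]+[0,18,0]-s['eef_pos'],plane(c,[x+w/2-.5,y-.5],z-11.7)[0]-[0,18,0]-s['eef_pos'])
E
```

```text
tip exp [[257.08883346 175.97001499]]
218 218 69 75
[ 1.28629069 -0.11368903  8.3       ] [  0.97113934  -1.28936787 -11.7       ]
```

View pics/w15c.png

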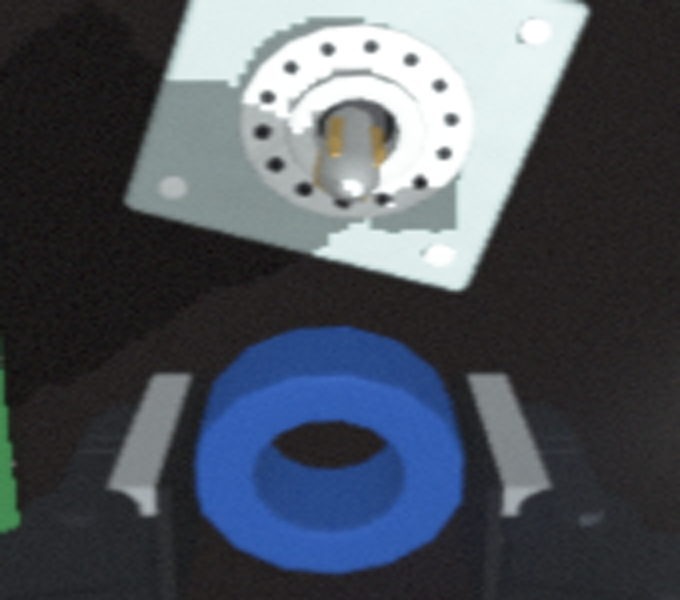

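Tip at (258,176.4) against (257,176) predicted: the post position holds within 1 mm. I'm aligning over it.

```bash
python3 -m handwheel '-1 0 20 2 0 -0.014 -0.003;-1 0 8 1 0 0 0;-1 0 0 0 0 0 0;-1 0 0 0 0 0 0'; python3 - <<'E'
from h import *
s,T=tool();print(s['eef_pos'],T.round(4).tolist())
E
```

```text
clock: 15.65
eef_pos: [458.9, 93.3, 172.0]
tool_rot: [-2.596, 1.563, -2.604]
force: [0.9, -0.2, -0.8]
width: 33.8
[458.8594735   93.29457507 171.99201992] [[-0.0068, 0.0079, 0.9999], [-0.0041, 1.0, -0.008], [-1.0, -0.0041, -0.0068]]
```

```bash
python3 -m handwheel '-1 8 8 0 -0.008 -0.006 0.004;-1 12 0.5 0 0 0 0;-1 0 0 0 0 0 0;-1 0 0 0 0 0 0'; python3 - <<'E'
from h import *
s,T=tool();print(s['eef_pos'],T.round(4).tolist())
E
```

```text
clock: 16.05
eef_pos: [458.7, 99.3, 149.4]
tool_rot: [-2.549, 1.568, -2.553]
force: [0.2, 0.7, 0.3]
width: 33.7
[458.66838512  99.31158907 149.40344697] [[-0.0023, 0.0033, 1.0], [-0.0015, 1.0, -0.0033], [-1.0, -0.0015, -0.0023]]
```

```bash
python3 -m handwheel '-1 8 1.8 0.5 -0.003 -0.002 0;-1 6 0 0 0 0 0;-1 0 0 0 0 0 0;-1 0 0 0 0 0 0'; python3 - <<'E'
from h import *
s,T=tool();print(s['eef_pos'],T.round(4).tolist())
im=get_image('wrist');cv2.imwrite("pics/w16.png",cv2.resize(im[180:310,180:330],(690,600),interpolation=2))
E
```

```text
clock: 16.45
eef_pos: [459.1, 101.0, 133.9]
tool_rot: [-1.918, 1.569, -1.918]
force: [-0.3, -0.0, -0.6]
width: 33.5
[459.09116357 101.04795581 133.92322077] [[-0.0007, 0.0, 1.0], [-0.0018, 1.0, -0.0], [-1.0, -0.0018, -0.0007]]
```

View pics/w16.png

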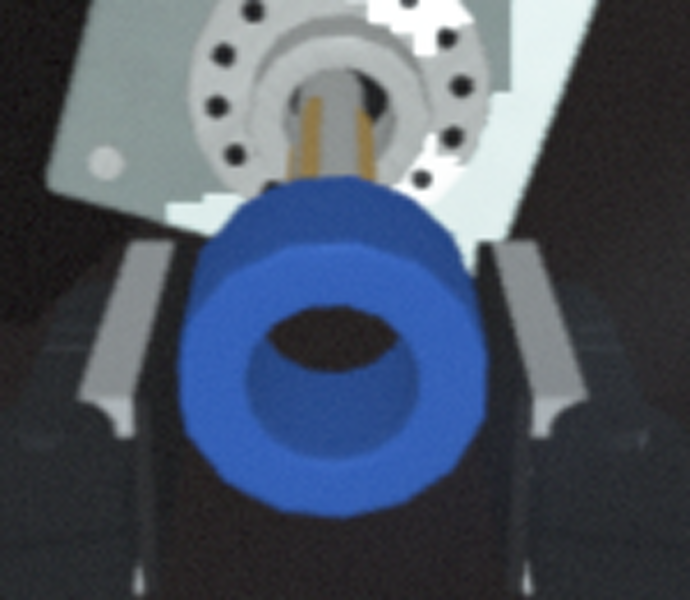

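Spacer lined up with the post. Going down in steps.

```bash
python3 -m handwheel '-1 9 0 0 0 0 0;-1 9 0 0 0 0 0;-1 0 0 0 0 0 0'; python3 -m handwheel '-1 8 0 0 0 0 0;-1 8 0 0 0 0 0;-1 0 0 0 0 0 0'; python3 - <<'E'
from h import *
s,T=tool();print(s['eef_pos'],T.round(4).tolist(),s['force'])
im=get_image('wrist');cv2.imwrite("pics/w17.png",cv2.resize(im[180:310,180:330],(690,600),interpolation=2))
E
```

```text
clock: 16.8
eef_pos: [459.5, 100.9, 114.9]
tool_rot: [-1.316, 1.569, -1.316]
force: [-0.6, -0.9, -1.0]
width: 33.9
clock: 17.1
eef_pos: [459.3, 100.9, 97.1]
tool_rot: [-1.652, 1.569, -1.652]
force: [0.7, 0.1, -0.3]
width: 34.3
[459.30585594 100.86482439  97.13159883] [[-0.0001, 0.0005, 1.0], [-0.0017, 1.0, -0.0005], [-1.0, -0.0017, -0.0001]] [ 0.67382433  0.11057275 -0.33126626]
```

View pics/w17.png

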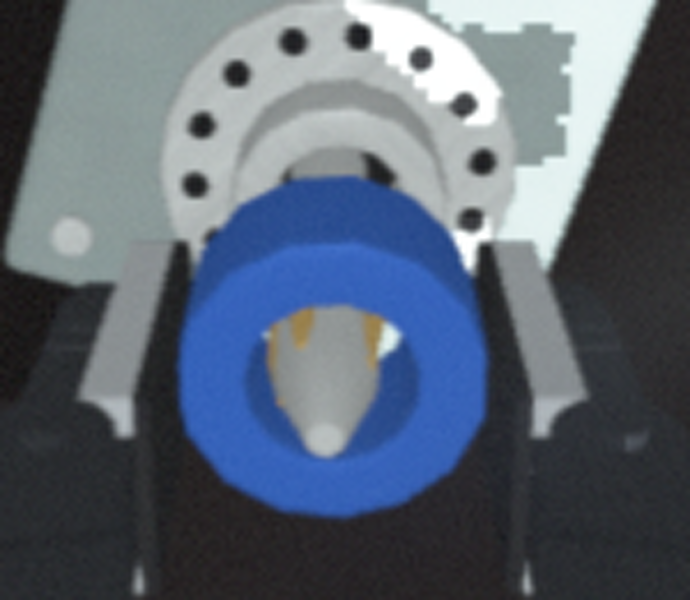

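```bash
python3 -m handwheel '-1 8 0 0 0 0 0;-1 7 0 0 0 0 0;-1 0 0 0 0 0 0'; python3 -m handwheel '-1 3 0 0 0 0 0;-1 2 0 0 0 0 0;-1 0 0 0 0 0 0'; python3 - <<'E'
from h import *
s,T=tool();print(s['eef_pos'],T.round(4).tolist(),s['force'])
im=get_image('wrist');cv2.imwrite("pics/w18.png",cv2.resize(im[180:310,180:330],(690,600),interpolation=2))
E
```

```text
clock: 17.45
eef_pos: [459.8, 101.1, 81.5]
tool_rot: [-0.896, 1.569, -0.897]
force: [0.4, 0.3, -0.2]
width: 34.1
clock: 17.75
eef_pos: [459.8, 101.2, 76.0]
tool_rot: [-0.875, 1.569, -0.875]
force: [0.4, -0.1, -1.3]
width: 34.0
[459.84254176 101.20437872  75.95691494] [[0.001, 0.0003, 1.0], [-0.0012, 1.0, -0.0003], [-1.0, -0.0012, 0.001]] [ 0.38413844 -0.09668347 -1.31260802]
```

View pics/w18.png

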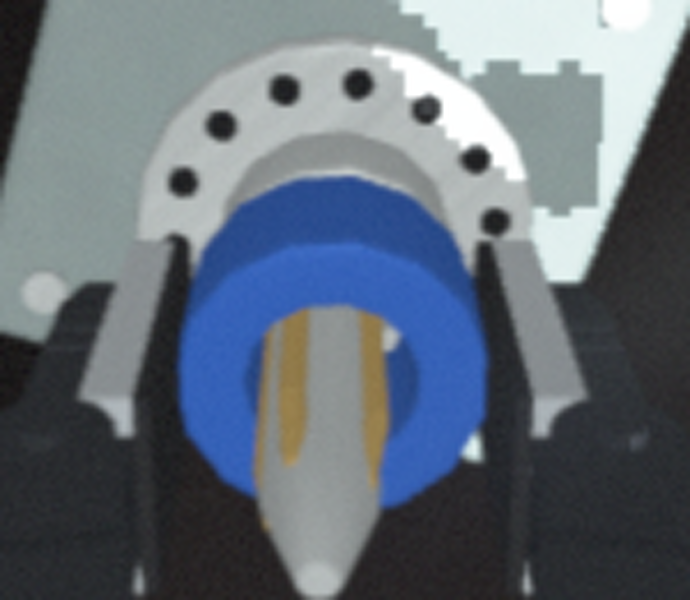

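```bash
python3 -m handwheel '-1 1.5 0 0 0 0 0;-1 0 0 0 0 0 0;-1 0 0 0 0 0 0'; python3 -m handwheel '-1 1.2 0 0 0 0 0;-1 0 0 0 0 0 0;-1 0 0 0 0 0 0'
```

```text
clock: 18.1
eef_pos: [460.1, 101.3, 74.8]
tool_rot: [-0.483, 1.569, -0.484]
force: [0.3, -0.4, -0.3]
width: 33.6
clock: 18.4
eef_pos: [460.3, 101.3, 73.6]
tool_rot: [-0.372, 1.568, -0.373]
force: [0.2, -0.5, -1.3]
width: 33.8
```

```bash
python3 -m handwheel '-1 1 0 -0.5 0 0 0;-1 0 0 0 0 0 0'; python3 -m handwheel '0.2 0 0 0 0 0 0;0.2 0 0 0 0 0 0;0.2 0 0 0 0 0 0;0.2 0 0 0 0 0 0'; python3 - <<'E'
from h import *
im=get_image('wrist');cv2.imwrite("pics/w19.png",cv2.resize(im[180:310,180:330],(690,600),interpolation=2))
E
```

```text
clock: 18.6
eef_pos: [459.9, 101.3, 72.6]
tool_rot: [-0.316, 1.568, -0.316]
force: [0.3, -0.3, -0.7]
width: 34.0
clock: 19.0
eef_pos: [459.9, 101.4, 72.7]
tool_rot: [-0.264, 1.568, -0.264]
force: [0.3, 0.8, 0.5]
width: 51.0
```

View pics/w19.png

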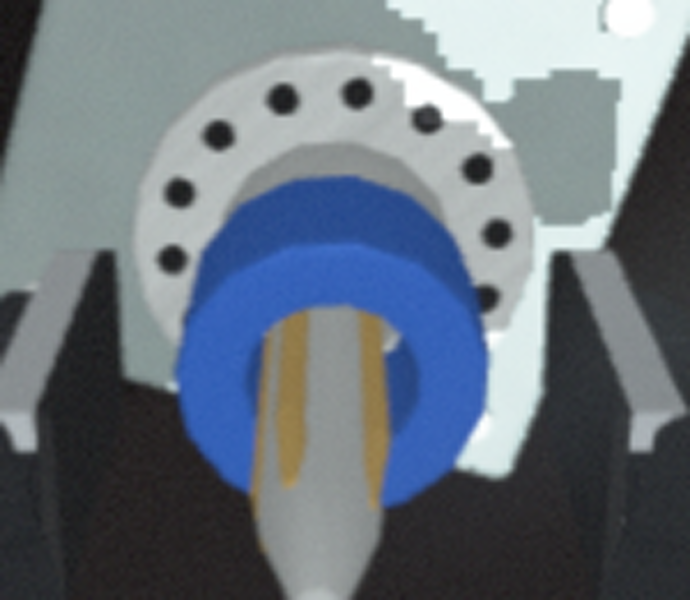

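The spacer rests on the hub and did not drop when released, so the support's top is at about 61 mm and the sleeve at about 41. Rise and go to the clamp ring.

```bash
python3 -m handwheel '0.2 -10 0 0 0 0 0;0.2 -20 0 0 0 0 0;0.2 -40 0 0 0 0 0;0.2 -40 0 0 0 0 0;0.2 -20 0 0 0 0 0;0.2 0 0 0 0 0 0'; python3 -m handwheel '0.2 0 -40 0 0 0 0;0.2 0 -48 0 0 0 0;0.2 0 -48 0 0 0 0;0.2 0 -48 0 0 0 0;0.2 0 -48 0 0 0 0;0.2 0 -48 0 0 0 0;0.2 0 -48 -5 0 0 0;0.2 0 -48 -10 0 0 0;0.2 0 -35 -5 0 0 0;0.2 0 0 0 0 0 0';python3 - <<'E'
from h import *
for n in('scene','side'): cv2.imwrite(f'pics/{n}20.png',get_image(n))
s,T=tool();print(s['eef_pos'],T.round(4).tolist())
c=camera_params('wrist');im=get_image('wrist');cv2.imwrite('pics/w20.png',im)
k=blob(im,(6,150,60),(22,255,255),proj(c,[425,-345,10])[0]);print(cv2.boundingRect(k),[np.round(circ(c,k,z),1).tolist() for z in(0,6)])
a=cv2.resize(im,(400,300));b=cv2.resize(cv2.imread('pics/side20.png')[140:240,120:225],(315,300),interpolation=2)
cv2.imwrite('pics/m20.png',np.hstack([a,b]))
E
```

```text
clock: 19.65
eef_pos: [458.3, 102.4, 209.9]
tool_rot: [-1.723, 1.57, -1.721]
force: [0.1, 0.4, -0.3]
width: 51.1
clock: 20.65
eef_pos: [438.4, -321.0, 206.0]
tool_rot: [1.743, 1.565, 1.753]
force: [-0.1, -0.3, -0.2]
width: 51.3
[ 439.84604284 -315.507579    206.51987539] [[-0.0001, -0.017, 0.9999], [0.008, 0.9998, 0.017], [-1.0, 0.008, -0.0]]
(221, 175, 39, 33) [[[427.8, -346.1, 26.0], [423.9, -340.3, 19.9]], [[428.0, -344.2, 25.5], [424.2, -338.6, 19.5]]]
```

View pics/m20.png

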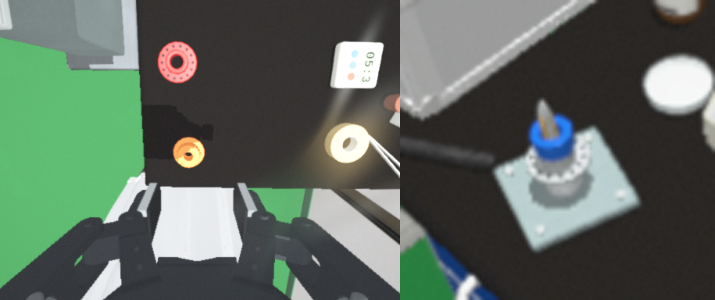

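Side view: blue spacer level on the support on the post. Wrist: clamp at about (241,195).

```bash
python3 -m handwheel '0.2 15 -15 -6 0.015 0 -0.007;0.2 35 -12 -4 0 0 0;0.2 35 0 0 0 0 0;0.2 25 0 0 0 0 0;0.2 0 0 0 0 0 0;0.2 0 0 0 0 0 0'; python3 - <<'E'
from h import *
s,T=tool();print(s['eef_pos'],T.round(4).tolist())
c=camera_params('wrist');im=get_image('wrist');cv2.imwrite('pics/w21.png',im)
k=blob(im,(6,70,60),(32,255,255),proj(c,[428,-345,10])[0]);x,y,w,h=cv2.boundingRect(k);print(x,y,w,h,[np.round(circ(c,k,z),1).tolist() for z in(0,6)])
print(plane(c,[x+w/2-.5,y-.5],0)[0]-[0,25,0])
E
```

```text
clock: 21.4
eef_pos: [432.3, -336.1, 91.4]
tool_rot: [0.642, 1.57, 0.66]
force: [-0.4, 0.3, 0.6]
width: 51.1
[ 432.26989215 -336.13387328   91.38500212] [[0.0006, -0.0179, 0.9998], [0.0004, 0.9998, 0.0179], [-1.0, 0.0004, 0.0006]]
215 182 61 62 [[[428.0, -348.6, 28.4], [428.0, -348.0, 26.7]], [[428.1, -346.2, 27.7], [428.1, -345.6, 26.0]]]
[ 427.50247731 -345.14069673    0.        ]
```

View pics/w21.png

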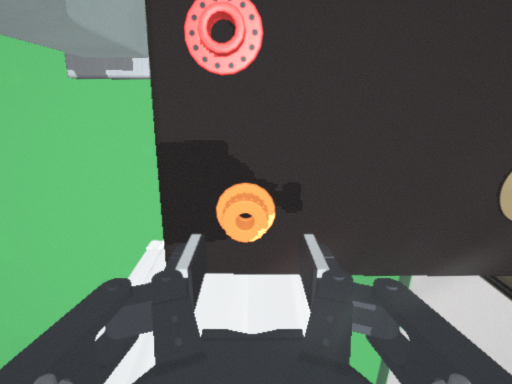

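```bash
python3 -m handwheel '0.2 15 -8 -3 0.016 0 0;0.2 15 -2 -1 0 0 0;0.2 12 0 0 0 0 0;0.2 0 0 0 0 0 0;0.2 0 0 0 0 0 0'; python3 - <<'E'
from h import *
s,T=tool();print(s['eef_pos'],T.round(4).tolist())
c=camera_params('wrist');im=get_image('wrist');cv2.imwrite('pics/w22.png',im)
k=blob(im,(6,70,60),(32,255,255),proj(c,[428,-345,10])[0]);x,y,w,h=cv2.boundingRect(k);print(x,y,w,h,[np.round(circ(c,k,z),1).tolist() for z in(0,6)])
print(plane(c,[x+w/2-.5,y-.5],0)[0]-[0,25,0])
E
```

```text
clock: 21.95
eef_pos: [429.7, -348.4, 48.7]
tool_rot: [-0.622, 1.565, -0.622]
force: [0.4, -0.5, 1.1]
width: 51.2
[ 429.71364196 -348.42864773   48.67642254] [[0.0046, -0.0001, 1.0], [-0.0033, 1.0, 0.0001], [-1.0, -0.0033, 0.0046]]
211 181 74 76 [[[428.3, -349.2, 28.9], [427.9, -348.7, 27.1]], [[428.4, -346.6, 27.9], [428.0, -346.1, 26.2]]]
[ 428.08965954 -345.25048432    0.        ]
```

View pics/w22.png

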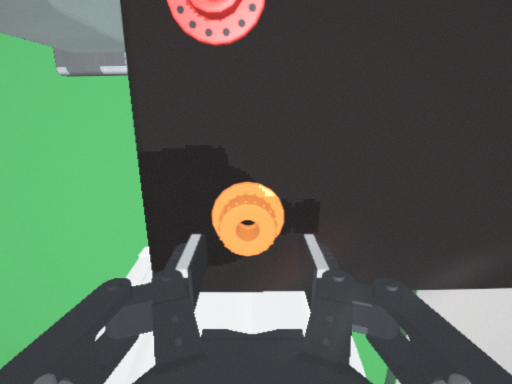

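Target (428.1, -345.5). Lowering the rest.

```bash
python3 -m handwheel '0.2 10 2 -1.5 0 0.004 0.003;0.2 10 0 0 0 0 0;0.2 7 0 0 0 0 0;0.2 0 0 0 0 0 0;0.2 0 0 0 0 0 0'; python3 - <<'E'
from h import *
s,T=tool();print(s['eef_pos'],T.round(4).tolist())
E
```

```text
clock: 22.5
eef_pos: [428.6, -346.0, 19.8]
tool_rot: [-0.196, 1.57, -0.195]
force: [-0.6, 0.7, 0.0]
width: 51.7
[ 428.63020766 -346.02787757   19.82894447] [[0.0011, -0.0007, 1.0], [-0.0002, 1.0, 0.0007], [-1.0, -0.0002, 0.0011]]
```

```bash
python3 -m handwheel '0.2 3 0.5 -0.5 0 0 0;0.2 0 0 0 0 0 0;-1 0 0 0 0 0 0;-1 0 0 0 0 0 0;-1 0 0 0 0 0 0;-1 0 0 0 0 0 0;-1 0 0 0 0 0 0;-1 0 0 0 0 0 0'; python3 - <<'E'
from h import *
s,T=tool();print(s['eef_pos'],T.round(4).tolist())
cv2.imwrite('pics/w23.png',get_image('wrist'))
E
python3 -m handwheel '-1 -15 0 0 0 0 0;-1 -30 0 0 0 0 0;-1 -40 0 0 0 0 0;-1 -40 0 0 0 0 0;-1 -40 0 0 0 0 0;-1 0 0 0 0 0 0;-1 0 0 0 0 0 0'; python3 - <<'E'
from h import *
s,T=tool();print(s['eef_pos'],T.round(4).tolist())
cv2.imwrite('pics/w24.png',get_image('wrist'))
E
```

```text
clock: 23.3
eef_pos: [428.5, -345.9, 17.6]
tool_rot: [-0.53, 1.568, -0.529]
force: [0.2, -0.9, -0.5]
width: 34.2
[ 428.52753075 -345.88753256   17.63079167] [[0.0023, -0.0005, 1.0], [-0.0013, 1.0, 0.0005], [-1.0, -0.0013, 0.0023]]
clock: 24.05
eef_pos: [428.0, -344.2, 193.4]
tool_rot: [-0.19, 1.569, -0.186]
force: [-0.4, 0.2, -0.9]
width: 34.0
[ 427.98200874 -344.17011577  193.41691838] [[0.0019, -0.0036, 1.0], [-0.0004, 1.0, 0.0036], [-1.0, -0.0004, 0.0019]]
```

View pics/w24.png

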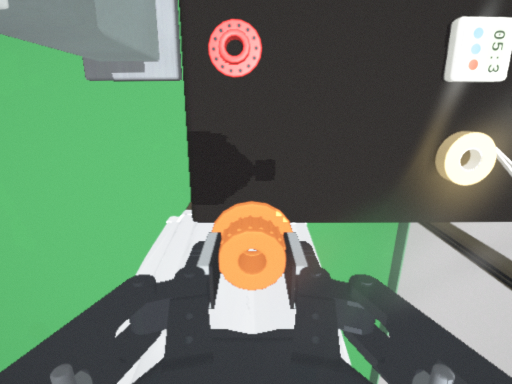

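The clamp is held upright at (252,245). To the stand.

```bash
python3 -m handwheel '-1 0 35 2 0 0 0;-1 0 48 3 0 0 0;-1 0 48 3 0 0 0;-1 0 48 3 0 0 0;-1 0 48 4 0 0 0;-1 0 48 4 0 0 0;-1 0 48 4 0 0 0;-1 0 40 4 0 0 0;-1 0 0 0 0 0 0;-1 0 0 0 0 0 0'; python3 - <<'E'
from h import *
s,T=tool();print(s['eef_pos'],T.round(4).tolist())
E
```

```text
clock: 25.1
eef_pos: [449.7, 31.5, 184.7]
tool_rot: [2.69, 1.557, 2.692]
force: [0.2, -0.8, -1.0]
width: 34.1
[449.68078295  31.47445584 184.66948957] [[-0.0126, -0.0016, 0.9999], [0.0061, 1.0, 0.0017], [-0.9999, 0.0061, -0.0126]]
```

```bash
python3 -m handwheel '-1 0 15 5 0 -0.011 -0.005;-1 0 12 3 0 0 0;-1 0 0 0 0 0 0;-1 0 0 0 0 0 0'; python3 - <<'E'
from h import *
s,T=tool();print(s['eef_pos'],T.round(4).tolist())
c=camera_params('wrist');im=get_image('wrist');cv2.imwrite('pics/w25.png',im)
cv2.imwrite('pics/w25c.png',cv2.resize(im[110:300,165:345],(660,600),interpolation=cv2.INTER_CUBIC))
print('tip exp',proj(c,[459.9,100.6,116]))
k=blob(im,(6,70,60),(32,255,255),(252,240));x,y,w,h=cv2.boundingRect(k);print(x,y,w,h)
p=k.reshape(-1,2);p=p[p[:,1]<y+22]
from scipy.optimize import least_squares
z=s['eef_pos'][2]
P=plane(c,p,z-17.6)[:,:2];r=least_squares(lambda q:np.hypot(*(P-q).T)-25,P.mean(0)-[0,10]);print('flange',r.x-s['eef_pos'][:2],np.sqrt((r.fun**2).mean()))
print('grip top',plane(c,[x+w/2,y+h-.5],z+8.4)[0]+[0,18,0]-s['eef_pos'])
E
```

```text
clock: 25.5
eef_pos: [456.1, 54.8, 182.3]
tool_rot: [-2.933, 1.563, -2.936]
force: [-0.7, -0.4, -0.2]
width: 34.4
[456.06549382  54.76566429 182.29890076] [[-0.008, 0.0035, 1.0], [-0.0017, 1.0, -0.0035], [-1.0, -0.0017, -0.008]]
tip exp [[256.16395709 150.3513573 ]]
211 201 83 91
flange [ 0.94534469 -0.45178333] 0.2161431974767108
grip top [1.39052608 0.56238897 8.4       ]
```

View pics/w25c.png

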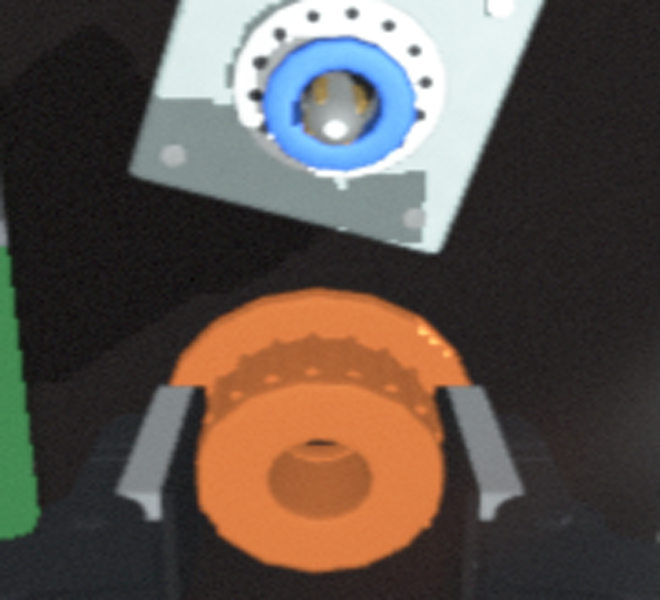

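Tip at (256.2,150.3), as predicted. The clamp axis is about (+1, 0) mm from the TCP, so the TCP target is (459, 100.6).

```bash
python3 -m handwheel '-1 0 30 2 -0.003 -0.007 0;-1 5 14 1 0 0 0;-1 0 0 0 0 0 0;-1 0 0 0 0 0 0'; python3 - <<'E'
from h import *
s,T=tool();print(s['eef_pos'],T.round(4).tolist())
E
```

```text
clock: 25.95
eef_pos: [459.3, 94.1, 176.4]
tool_rot: [-2.094, 1.565, -2.104]
force: [-0.0, -0.5, -0.5]
width: 34.3
[459.34284667  94.0979038  176.44956959] [[-0.0028, 0.009, 1.0], [-0.0048, 0.9999, -0.009], [-1.0, -0.0048, -0.0028]]
```

```bash
python3 -m handwheel '-1 10 7 0 -0.009 -0.003 0.004;-1 12 0.5 0 0 0 0;-1 0 0 0 0 0 0;-1 0 0 0 0 0 0'; python3 - <<'E'
from h import *
s,T=tool();print(s['eef_pos'],T.round(4).tolist())
E
```

```text
clock: 26.35
eef_pos: [459.0, 98.4, 152.1]
tool_rot: [-1.969, 1.568, -1.973]
force: [0.8, -0.6, -0.5]
width: 33.9
[459.03266341  98.35313431 152.07116988] [[-0.0012, 0.0037, 1.0], [-0.0027, 1.0, -0.0037], [-1.0, -0.0027, -0.0011]]
```

```bash
python3 -m handwheel '-1 6 2.2 0 -0.003 0 0.002;-1 5 0 0 0 0 0;-1 0 0 0 0 0 0;-1 0 0 0 0 0 0'; python3 - <<'E'
from h import *
s,T=tool();print(s['eef_pos'],T.round(4).tolist())
c=camera_params('wrist');im=get_image('wrist');cv2.imwrite('pics/w26.png',cv2.resize(im[170:300,180:330],(690,600),interpolation=cv2.INTER_CUBIC))
E
```

```text
clock: 26.75
eef_pos: [459.1, 100.4, 140.0]
tool_rot: [-2.665, 1.569, -2.666]
force: [-0.3, 0.4, -0.8]
width: 34.2
[459.06898906 100.36949773 139.99907536] [[-0.0014, 0.0009, 1.0], [-0.0007, 1.0, -0.0009], [-1.0, -0.0007, -0.0014]]
```

View pics/w26.png

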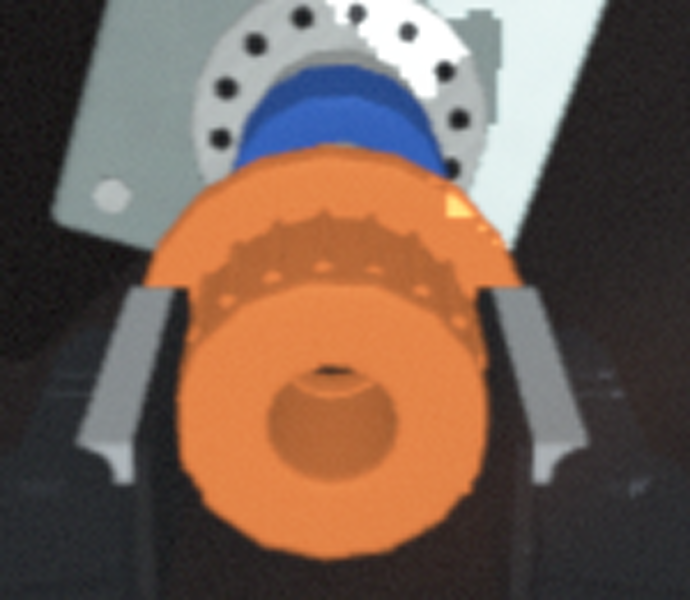

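```bash
python3 -m handwheel '-1 4 0.3 0 0 0 0;-1 4 0 0 0 0 0;-1 0 0 0 0 0 0'; python3 -m handwheel '-1 3 0 0 0 0 0;-1 3 0 0 0 0 0;-1 0 0 0 0 0 0'; python3 - <<'E'
from h import *
s,T=tool();print(s['eef_pos'],T.round(4).tolist())
c=camera_params('wrist');im=get_image('wrist');cv2.imwrite('pics/w27.png',cv2.resize(im[170:300,180:330],(690,600),interpolation=cv2.INTER_CUBIC))
E
```

```text
clock: 27.1
eef_pos: [459.3, 100.7, 131.7]
tool_rot: [-2.248, 1.57, -2.249]
force: [-0.3, 0.4, -1.0]
width: 33.9
clock: 27.4
eef_pos: [459.3, 100.7, 125.1]
tool_rot: [-2.24, 1.57, -2.242]
force: [-0.0, -0.5, -0.8]
width: 34.4
[459.34314907 100.68569747 125.1477766 ] [[-0.0005, 0.0011, 1.0], [-0.0007, 1.0, -0.0011], [-1.0, -0.0007, -0.0005]]
```

View pics/w27.png

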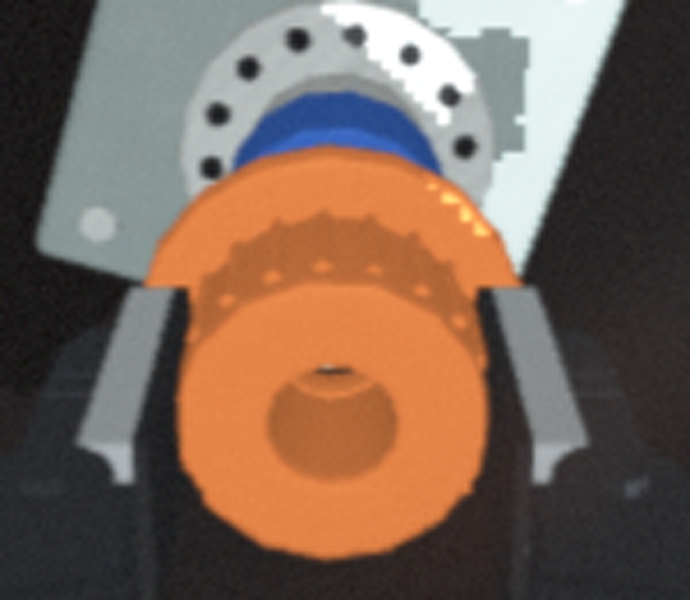

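```bash
python3 -m handwheel '-1 2 0 0 0 0 0;-1 2 0 0 0 0 0;-1 0 0 0 0 0 0'; python3 -m handwheel '-1 2 0 0 0 0 0;-1 2 0 0 0 0 0;-1 0 0 0 0 0 0'; python3 - <<'E'
from h import *
s,T=tool();print(s['eef_pos'],T.round(4).tolist(),s['force'],s['torque'])
c=camera_params('wrist');im=get_image('wrist');cv2.imwrite('pics/w28.png',cv2.resize(im[170:300,180:330],(690,600),interpolation=cv2.INTER_CUBIC))
E
```

```text
clock: 27.75
eef_pos: [459.4, 100.7, 121.1]
tool_rot: [-1.891, 1.57, -1.892]
force: [-0.1, -0.1, -0.7]
width: 34.3
clock: 28.05
eef_pos: [458.9, 100.3, 116.6]
tool_rot: [-2.224, 1.569, -2.226]
force: [-0.2, -1.6, -1.5]
width: 34.2
[458.92754887 100.25855488 116.64120587] [[-0.0012, 0.0014, 1.0], [-0.0015, 1.0, -0.0014], [-1.0, -0.0015, -0.0012]] [-0.17670477 -1.55403    -1.46117321] [-0.04381047  0.03605574  0.02086027]
```

View pics/w28.png

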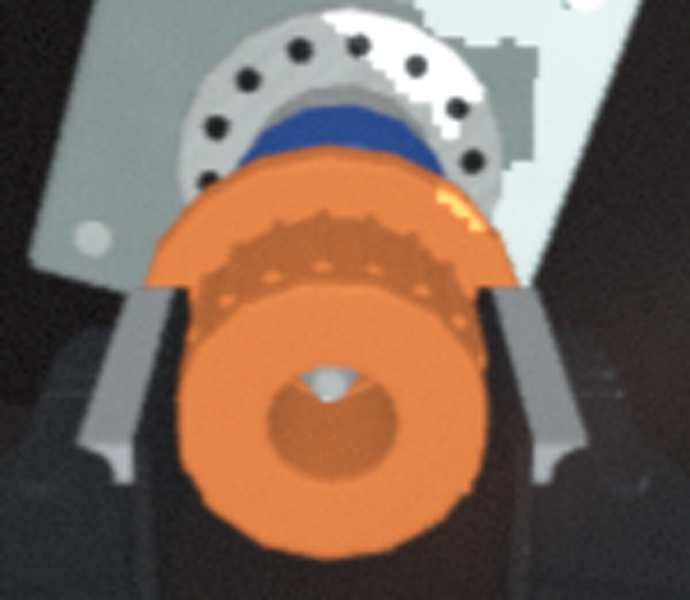

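The tip is in the bore, seen at crop (330,383). Sideways force is only 1.6 N. On.

```bash
python3 -m handwheel '-1 2 0 0 0 0 0;-1 2 0 0 0 0 0;-1 0 0 0 0 0 0'; python3 -m handwheel '-1 2 0 0 0 0 0;-1 2 0 0 0 0 0;-1 0 0 0 0 0 0'; python3 - <<'E'
from h import *
s,T=tool();print(s['eef_pos'],T.round(4).tolist(),s['force'],s['torque'])
E
```

```text
clock: 28.4
eef_pos: [459.0, 100.3, 112.5]
tool_rot: [-2.101, 1.569, -2.102]
force: [-0.2, -0.8, -1.7]
width: 33.7
clock: 28.7
eef_pos: [459.1, 100.4, 108.3]
tool_rot: [-1.938, 1.569, -1.939]
force: [-0.5, 0.0, -1.2]
width: 34.1
[459.10453098 100.35806935 108.30656165] [[-0.0006, 0.0014, 1.0], [-0.0015, 1.0, -0.0014], [-1.0, -0.0015, -0.0006]] [-0.47171875  0.04951876 -1.18485852] [-0.03641541  0.11758106  0.01227576]
```

```bash
python3 - <<'E'
from h import *
im=get_image('wrist');cv2.imwrite('pics/w29.png',cv2.resize(im[170:300,180:330],(690,600),interpolation=cv2.INTER_CUBIC))
for i in range(3):
  get_image('wrist');print(ctrl.read_state()['force'].round(2))
E
```

```text
[-0.3  -0.35 -1.66]
[ 0.29 -1.06 -2.32]
[ 0.04 -0.45 -2.78]
```

View pics/w29.png

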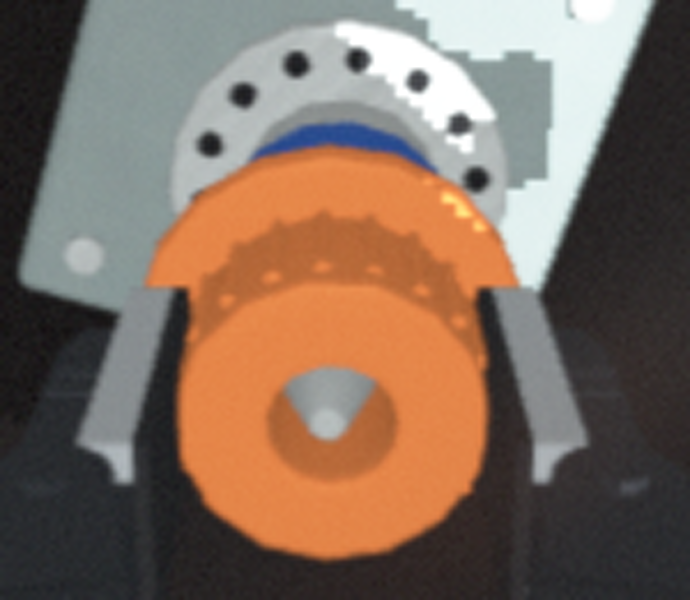

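```bash
python3 -m handwheel '-1 2 0 0 0 0 0;-1 2 0 0 0 0 0';python3 -m handwheel '-1 2 0 0 0 0 0'; python3 -m handwheel '-1 1.5 0 0 0 0 0'
```

```text
clock: 29.1
eef_pos: [459.2, 100.4, 104.6]
tool_rot: [-1.589, 1.569, -1.591]
force: [-1.4, 0.0, 2.1]
width: 34.0
clock: 29.2
eef_pos: [459.2, 100.4, 102.6]
tool_rot: [-1.558, 1.569, -1.56]
force: [-1.6, 0.3, 2.4]
width: 34.1
clock: 29.3
eef_pos: [459.2, 100.4, 101.0]
tool_rot: [-1.487, 1.569, -1.489]
force: [-1.3, -0.8, 2.8]
width: 34.1
```

```bash
python3 -m handwheel '-1 1 0 0 0 0 0';python3 -m handwheel '-1 1 0 0 0 0 0'; python3 -m handwheel '-1 1 0 0 0 0 0';python3 -m handwheel '-1 1 0 0 0 0 0'
```

```text
clock: 29.4
eef_pos: [459.2, 100.4, 99.9]
tool_rot: [-1.505, 1.569, -1.506]
force: [-0.5, 0.7, 2.1]
width: 34.0
clock: 29.5
eef_pos: [459.2, 100.4, 98.8]
tool_rot: [-1.475, 1.569, -1.476]
force: [-1.0, -0.9, 2.8]
width: 34.3
clock: 29.6
eef_pos: [459.2, 100.4, 97.8]
tool_rot: [-1.408, 1.569, -1.409]
force: [-1.1, 0.1, 4.7]
width: 33.8
clock: 29.7
eef_pos: [459.2, 100.4, 96.9]
tool_rot: [-1.38, 1.569, -1.381]
force: [-0.5, -1.1, 4.6]
width: 33.9
```

Force went from 2.8 to about 4.7 N at TCP 98: the ring has met the spacer and the sleeve is sliding. Smaller steps from here.

```bash
for i in 1; do :; done; python3 -m handwheel '-1 0.8 0 0 0 0 0';python3 -m handwheel '-1 0.8 0 0 0 0 0';python3 -m handwheel '-1 0.8 0 0 0 0 0';python3 -m handwheel '-1 0.6 0 0 0 0 0'
```

```text
clock: 29.8
eef_pos: [459.2, 100.4, 96.1]
tool_rot: [-1.32, 1.569, -1.322]
force: [-1.2, -0.6, 4.4]
width: 34.4
clock: 29.9
eef_pos: [459.2, 100.4, 95.3]
tool_rot: [-1.312, 1.569, -1.314]
force: [-1.5, 0.0, 5.4]
width: 34.1
clock: 30.0
eef_pos: [459.3, 100.5, 94.8]
tool_rot: [-1.166, 1.568, -1.167]
force: [-2.8, -1.5, 16.8]
width: 33.8
clock: 30.1
eef_pos: [459.3, 100.5, 94.9]
tool_rot: [-1.094, 1.567, -1.095]
force: [-3.8, -0.9, 16.4]
width: 34.3
```

```bash
python3 - <<'E'
from h import *
im=get_image('wrist');cv2.imwrite('pics/w30.png',cv2.resize(im[170:300,180:330],(690,600),interpolation=cv2.INTER_CUBIC))
s,T=tool();print(s['eef_pos'],s['force'],s['torque'],T.round(4).tolist())
for n in('side','scene'): cv2.imwrite(f'pics/{n}30.png',get_image(n))
a=cv2.resize(cv2.imread('pics/side30.png')[140:230,130:220],(400,400),interpolation=2);b=cv2.resize(cv2.imread('pics/scene30.png')[130:200,180:250],(400,400),interpolation=2)
cv2.imwrite('pics/m30.png',np.hstack([a,b]))
E
```

```text
[459.30036585 100.51812631  94.88185967] [-2.99210391 -1.01582616 12.22501413] [-0.37347304  0.76723007  0.0020949 ] [[0.0016, 0.0013, 1.0], [-0.003, 1.0, -0.0013], [-1.0, -0.003, 0.0016]]
```

View pics/w30.png

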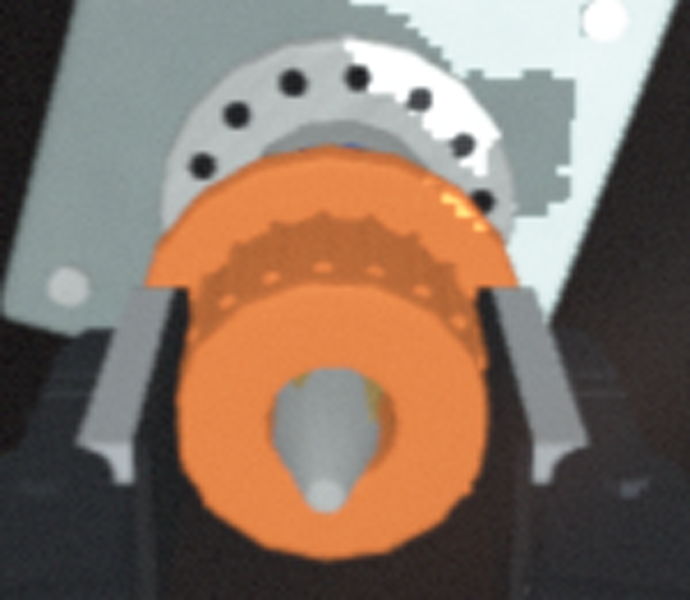

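View pics/m30.png

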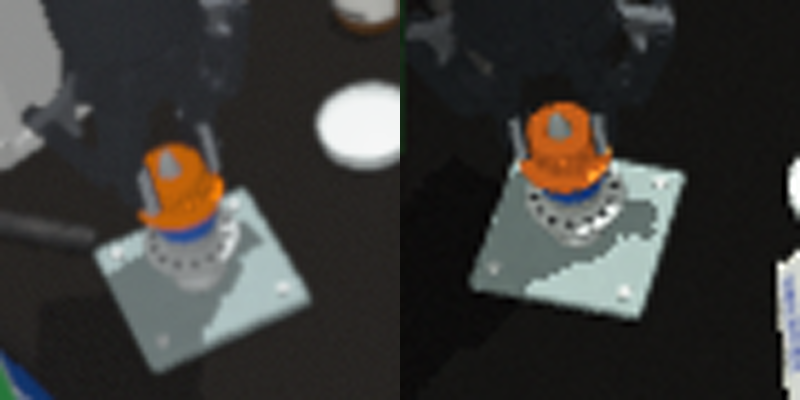

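Force rose 11 N in half a millimetre, like the stop. But only about 4 mm of slide was seen, so I'm checking the stack heights in the fixed views before believing it.

```bash
python3 - <<'E'
from h import *
out=[]
for n,(x0,x1,y0,y1) in(('side',(145,195,160,210)),('scene',(192,232,145,185))):
    im=cv2.imread(f'pics/{n}30.png');c=camera_params(n)
    d=np.array([459.5,100.5])-c['eye'][:2];u=-d/np.linalg.norm(d)
    print(n,proj(c,[459.7,100.6,116]))
    for nm,r,z in(('clampflange top',25,83.3),('clampflange bot',25,77.3),('spacer bot',18,57.3),('supp flange top',28,43.3),('supp flange bot',28,37.3),('plate',0,12)):
        print(' ',nm,proj(c,[459.7+u[0]*r,100.6+u[1]*r,z])[0].round(1))
    out.append(cv2.resize(im[y0:y1,x0:x1],(400,400),interpolation=cv2.INTER_CUBIC))
cv2.imwrite('pics/m31.png',np.hstack(out))
E
```

```text
side [[166.78862554 173.70860029]]
  clampflange top [171.4 189.7]
  clampflange bot [171.9 191.3]
  spacer bot [172.8 194.4]
  supp flange top [174.6 200.8]
  supp flange bot [175.1 202.2]
  plate [174.5 200.4]
scene [[207.62696671 148.99360024]]
  clampflange top [210.2 162. ]
  clampflange bot [210.4 163.1]
  spacer bot [210.8 165. ]
  supp flange top [211.8 170.1]
  supp flange bot [212.1 171.1]
  plate [211.5 168.4]
```

View pics/m31.png

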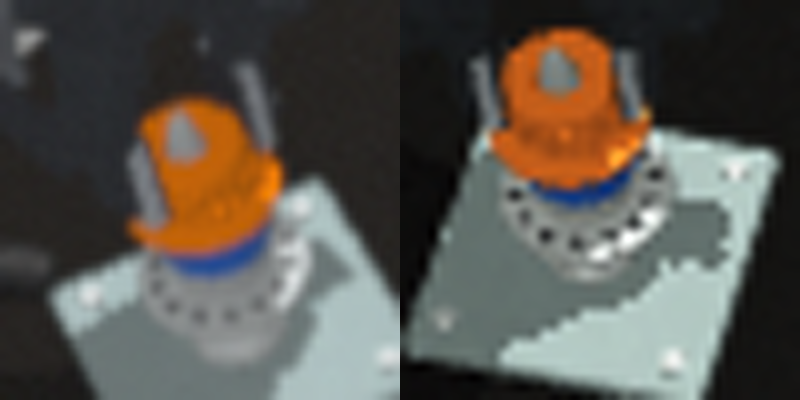

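The predicted edges (191.3, 194.4 and 202.2 in the side view) match those seen (191.5, 194.6 and 201.6). So the ring is on the spacer, the spacer is on the support, and this is the stop. Holding at about 16 N with small steps.

```bash
python3 -m handwheel '-1 0.3 0 0 0 0 0';python3 -m handwheel '-1 0.4 0 0 0 0 0';python3 -m handwheel '-1 0.5 0 0 0 0 0'
```

```text
clock: 30.35
eef_pos: [459.2, 100.5, 95.0]
tool_rot: [-1.044, 1.567, -1.045]
force: [-1.6, -0.8, 5.4]
width: 34.4
clock: 30.45
eef_pos: [459.2, 100.5, 94.9]
tool_rot: [-0.995, 1.567, -0.996]
force: [-1.5, -0.6, 9.2]
width: 34.4
clock: 30.55
eef_pos: [459.3, 100.5, 94.9]
tool_rot: [-0.954, 1.566, -0.955]
force: [-1.4, -1.5, 11.9]
width: 34.3
```

```bash
python3 -m handwheel '-1 0.6 0 0 0 0 0';python3 -m handwheel '-1 0.65 0 0 0 0 0';python3 -m handwheel '-1 0.65 0 0 0 0 0;-1 0.65 0 0 0 0 0'
```

```text
clock: 30.65
eef_pos: [459.3, 100.5, 94.9]
tool_rot: [-0.938, 1.565, -0.939]
force: [-3.0, -0.9, 13.9]
width: 34.2
clock: 30.75
eef_pos: [459.2, 100.5, 94.9]
tool_rot: [-0.92, 1.564, -0.921]
force: [-3.6, -1.6, 13.3]
width: 34.2
clock: 30.95
eef_pos: [459.2, 100.5, 94.9]
tool_rot: [-0.884, 1.563, -0.885]
force: [-3.0, -0.1, 12.9]
width: 34.2
```

```bash
python3 -m handwheel '-1 0.75 0 0 0 0.002 0.002;-1 0.75 0 0 0 0.002 0.002';python3 -m handwheel '-1 0.75 0 0 0 0.002 0.002;-1 0.75 0 0 0 0.002 0.002';python3 -m handwheel '-1 0.75 0 0 0 0.002 0.002;-1 0.75 0 0 0 0.002 0.002'
```

```text
clock: 31.15
eef_pos: [459.3, 100.6, 94.9]
tool_rot: [-0.939, 1.566, -0.939]
force: [-2.5, -1.8, 15.1]
width: 33.6
clock: 31.35
eef_pos: [459.3, 100.5, 94.9]
tool_rot: [-1.599, 1.57, -1.599]
force: [-2.9, -1.5, 13.7]
width: 34.1
clock: 31.55
eef_pos: [459.4, 100.5, 94.8]
tool_rot: [2.5, 1.568, 2.499]
force: [-2.8, -0.8, 14.3]
width: 34.0
```

```bash
python3 -m handwheel '-1 0.85 0 0 0 0 0;-1 0.85 0 0 0 0 0';python3 -m handwheel '-1 0.85 0 0 0 0 0;-1 0.85 0 0 0 0 0';python3 -m handwheel '-1 0.85 0 0 0 0 0;-1 0.85 0 0 0 0 0'; python3 - <<'E'
from h import *
s,T=tool();print(s['eef_pos'],T.round(4).tolist(),s['force'])
E
```

```text
clock: 31.75
eef_pos: [459.4, 100.5, 94.8]
tool_rot: [2.565, 1.569, 2.564]
force: [-4.5, -1.4, 15.5]
width: 34.0
clock: 31.95
eef_pos: [459.4, 100.6, 94.8]
tool_rot: [-1.023, 1.57, -1.023]
force: [-2.8, -0.9, 14.9]
width: 34.3
clock: 32.15
eef_pos: [459.3, 100.5, 94.8]
tool_rot: [-0.854, 1.568, -0.854]
force: [-3.5, -0.5, 14.6]
width: 33.9
[459.3225114  100.52843614  94.83808933] [[0.002, 0.0002, 1.0], [-0.0023, 1.0, -0.0002], [-1.0, -0.0023, 0.002]] [-3.54888872 -0.51924445 14.6029691 ]
```

About 15 N held for over a second. Letting go.

```bash
python3 -m handwheel '0.2 0 0 0 0 0 0;0.2 0 0 0 0 0 0;0.2 0 0 0 0 0 0;0.2 0 0 0 0 0 0;0.2 0 0 0 0 0 0'; python3 - <<'E'
from h import *
im=get_image('wrist');cv2.imwrite('pics/w32.png',im)
E
```

```text
clock: 32.65
eef_pos: [460.4, 101.3, 94.4]
tool_rot: [-0.057, 1.567, -0.057]
force: [0.1, 0.4, -0.9]
width: 51.3
```

View pics/w32.png

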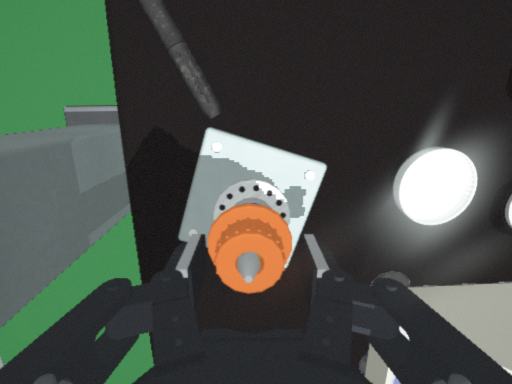

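The fingers are clear and the force is zero. Rising and checking.

```bash
python3 -m handwheel '0.2 -8 0 0 0 0 0;0.2 -20 0 0 0 0 0;0.2 -40 0 0 0 0 0;0.2 -40 0 0 0 0 0;0.2 -20 0 0 0 0 0;0.2 0 -40 0 0 0 0;0.2 0 -40 0 0 0 0;0.2 0 0 0 0 0 0;0.2 0 0 0 0 0 0;0.2 0 0 0 0 0 0'; python3 - <<'E'
from h import *
s,T=tool();c=camera_params('wrist')
ims={n:get_image(n) for n in('side','scene','wrist')}
for n in ims: cv2.imwrite(f'pics/{n}33.png',ims[n])
im=ims['wrist']
k=blob(im,(6,70,60),(32,255,255),proj(c,[460,100,80])[0]);x,y,w,h=cv2.boundingRect(k)
print(s['eef_pos'],(x,y,w,h),'top circle z103/flange z80',[np.round(circ(c,k,z)[1],1).tolist() for z in(77,83)],'tip exp',proj(c,[459.9,100.6,116])[0])
a=cv2.resize(im[max(0,y-40):y+h+40,max(0,x-40):x+w+40],(300,300),interpolation=2)
b=cv2.resize(ims['side'][160:210,145:195],(300,300),interpolation=2)
cv2.imwrite('pics/m33.png',np.hstack([a,b]))
E
```

```text
clock: 33.7
eef_pos: [460.2, 21.1, 231.9]
tool_rot: [0.193, 1.565, 0.198]
force: [0.6, 0.4, -1.0]
width: 51.6
[460.1780184   21.12380646 231.91412352] (225, 77, 51, 53) top circle z103/flange z80 [[460.2, 99.8, 24.9], [460.2, 99.8, 24.4]] tip exp [249.81102211 102.23883886]
```

View pics/m33.png

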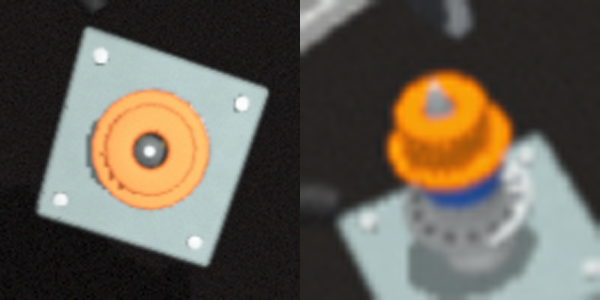

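View pics/scene33.png

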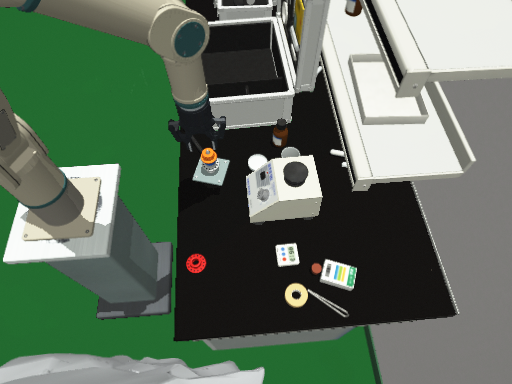

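Clamp centred at (460.2, 99.8) with a 24.9 mm radius at z 77. In the side view its rim (191.3) and the spacer's foot (194.5) are where they were under load. Bystanders are in place. Handing in.

```bash
python3 -c "
from cell import ctrl
print(ctrl.finish_job(),ctrl.read_state()['clock'])"
```

```text
the job is handed in; nothing more can be done
the job is handed in; nothing more can be done
```

I assembled the stack on the post in order: steel support, blue spacer, orange clamp ring. I pressed the ring down to the sleeve's stop and held it at about 13–15 N at the hand for over 1 s. The highest reading was 16.8 N. I then let go, backed off and handed in about 34 s into the 72 s allowed; the hand-in gave no verdict.

**Last checks:**
- **Centring:** the clamp ring is within about 1 mm of the post axis in the wrist view.
- **Seating:** the ring's rim and the spacer's foot stayed where they were under load, to within about a quarter pixel in the side view.
- **Surroundings:** the overview picture shows the bystanders and the red look-alike where they started. I compared these by eye only.

**One disagreement:** I saw only about 4 mm of sleeve travel during the pressing, less than the stated 6 to 12 mm. I may have nudged the sleeve down slightly while setting the support and spacer, but I did not measure that. I took it as the stop because the force rose about 11 N in half a millimetre and the stack's edges were where I predicted in the side view, with no gaps.

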